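# Open the clamped cruets for refilling

### The job

Get the three cruets ready for refilling: stand each one upright in its own bay of the refill rack, facing as the bays do and pushed back to the fence, and then give the red cam lever its full quarter turn so that the rack clamps them. Only after that, rock each stopper side to side while lifting until it comes out (a cruet may be open already), never pulling it straight or dragging the cruet up out of the clamp, and put every stopper down on the upper navy plate. Leave the cruets clamped, and do not disturb the salt, the pepper mill or the dip bowl.

Things in the scene. Friction and masses are not known exactly. Their poses are not given: they have to be found in the camera images.
- rack: Fixed steel refill rack; origin on the shelf under the middle bay. Its +x points to its back; three bays, open to the front (-x), lie 90 mm apart along its y. Front face of the back fence at x = +29 mm; fence and teeth 62 mm high, the sliding bar on top of the fence 73 mm. Bays have no floor: cruets stand on the shelf. A clamped cruet is held by friction and is dragged up by a pull of 25 to 40 N.
- cam (a joint): Turn of the red cam lever, rad, vertical axis: 0 = open (lever along the rack's +y, away from the bays), 1.571 = closed, a quarter turn counter-clockwise from above (lever to the rack's front, -x). Closing draws the bar with its sprung pads 11.5 mm along the rack's +y, onto the cruets; 8 N at the peg, rising to 15 N at the end; it stays where it is left.
- cam_pivot (a point): Point on the axis of the cam lever, 95 mm above the shelf; at (0, +160 mm) in the rack's frame.
- cam_grip (a point): Middle of the upright round red peg at the end of the cam lever: 16 mm thick, 80 mm from the axis; its free part spans from 78 to 118 mm above the shelf. The lever plate below it lies at 70 to 78 mm.
- plates: Stack of two navy melamine plates, loose, 200 mm across, 26 mm high at the rim; origin under the centre.
- plate_floor (a point): Centre of the upper plate's flat floor (17 mm above the shelf, flat to 60 mm from the centre, then rising to the rim at 100 mm).
- bay1 (a point): Bay 1: point on the shelf where a clamped cruet's axis stands; axes as the rack's. On its +y side a fixed tooth, face 26 mm away, reaching forward to x = -24 mm; on its -y side a sprung pad, 64 mm high, its face 34 mm away with the cam open, so the open bay is 60 mm wide for a 52 mm cruet, its middle 4 mm to the -y side of this point.
- bay2 (a point): Bay 2: point on the shelf where a clamped cruet's axis stands; axes as the rack's. On its +y side a fixed tooth, face 26 mm away, reaching forward to x = -24 mm; on its -y side a sprung pad, 64 mm high, its face 34 mm away with the cam open, so the open bay is 60 mm wide for a 52 mm cruet, its middle 4 mm to the -y side of this point.
- bay3 (a point): Bay 3: point on the shelf where a clamped cruet's axis stands; axes as the rack's. On its +y side a fixed tooth, face 26 mm away, reaching forward to x = -24 mm; on its -y side a sprung pad, 64 mm high, its face 34 mm away with the cam open, so the open bay is 60 mm wide for a 52 mm cruet, its middle 4 mm to the -y side of this point.
- cruet_a_mid (a point): Cruet of green glass, 0.45 kg: square body 52 x 52 x 78 mm, above it a square steel collar, 32 mm along x, 34 mm along y, from 78 to 106 mm above the base. This point: on its axis, 53 mm above its base, z up. Inside the collar, 7 mm below its rim, sprung grips at the +y and -y sides hold the stopper.
- stopper_a: Stopper of the green cruet, 120 g (absent if already open). Origin: centre of its flat brass head (30 along x, 14 along y, 34 mm along z); cork tip 44 mm below. Seated it is 72 mm above the cruet's point, head 2 mm clear of the collar. Stuck (15 to 35 N straight); tilted to and fro about its x by 0.15 to 0.2 rad, about a point 27 mm below the origin, it climbs; free 16 mm up.
- cruet_b_mid (a point): Cruet of amber glass, 0.45 kg: square body 52 x 52 x 78 mm, above it a square steel collar, 32 mm along x, 34 mm along y, from 78 to 106 mm above the base. This point: on its axis, 53 mm above its base, z up. Inside the collar, 7 mm below its rim, sprung grips at the +y and -y sides hold the stopper.
- stopper_b: Stopper of the amber cruet, 120 g (absent if already open). Origin: centre of its flat brass head (30 along x, 14 along y, 34 mm along z); cork tip 44 mm below. Seated it is 72 mm above the cruet's point, head 2 mm clear of the collar. Stuck (15 to 35 N straight); tilted to and fro about its x by 0.15 to 0.2 rad, about a point 27 mm below the origin, it climbs; free 16 mm up.
- cruet_c_mid (a point): Cruet of clear glass, 0.45 kg: square body 52 x 52 x 78 mm, above it a square steel collar, 32 mm along x, 34 mm along y, from 78 to 106 mm above the base. This point: on its axis, 53 mm above its base, z up. Inside the collar, 7 mm below its rim, sprung grips at the +y and -y sides hold the stopper.
- stopper_c: Stopper of the clear cruet, 120 g (absent if already open). Origin: centre of its flat brass head (30 along x, 14 along y, 34 mm along z); cork tip 44 mm below. Seated it is 72 mm above the cruet's point, head 2 mm clear of the collar. Stuck (15 to 35 N straight); tilted to and fro about its x by 0.15 to 0.2 rad, about a point 27 mm below the origin, it climbs; free 16 mm up.
- salt: Bystander: white ceramic salt shaker, 64 mm tall, 42 mm across; origin under its centre. To be left alone.
- pepper_mill: Bystander: dark wooden pepper mill, 145 mm tall, 52 mm across; origin under its centre. To be left alone.
- dip_bowl: Bystander: small white dip bowl, 90 mm across, 35 mm tall; origin under its centre. To be left alone.

How it is judged:
By the outcome, as a careful person would: the job done as asked, in the order asked, and still so for the second after the job is handed in, with the robot touching nothing.
Of stopper_a, stopper_b, stopper_c only 2 to 3 are there at a start; the rules pass over those that are not, and their reading is None.
At some moment in a run one of plates may be knocked a few centimetres aside while the robot is not near it.
Once in a run the grip may slacken for a moment while it holds something.
It also fails if it takes over 210 s, if anything falls off the work surface, if the arm or the gripper's body presses on something with over 40 N, if the wrist force passes 120 N, or if a joint passes its speed limit or range.

### The arm

A 6-joint arm with a two-finger parallel gripper is mounted at the origin on the work surface. World frame = base frame: x ahead of the robot, y to its left, z up, the work surface at z = 0. Lengths are in m, angles in rad, forces in N, time in s.
With the tool pointing down it reaches from about 0.375 to 0.9 m from the base axis. Payload 3.1 kg.
Tool frame: the origin (TCP) lies between the finger pads; the fingertips stand 22 mm ahead of it and the grasp point (between the pads) lies 3 mm ahead of it; z points along the fingers, y is the line along which they close (so a half turn about z gives the same grasp; the last joint's range is limited). The gripper opens to 87 mm and grips with 3 to 60 N. Pads are 19 mm wide; open, the fingers measure 117 mm over their backs; the gripper's body (75 mm by 190 mm) begins 51 mm behind the grasp point.
Start: joints at [-1.315, 0.527, 1.433, -0, 1.181, -0.178], TCP at [0.263, -0.567, 0.245] pointing down, gripper open.
Joint ranges: [-3.08, 3.08], [-0.75, 2.2], [0.22, 2.44], [-1.43, 4.57], [0, 2.65], [-2.85, 2.85]. Speed limits (rad/s): [2.79, 2.79, 3.14, 3.14, 3.14, 3.14].

### API

Orientations are given as a unit quaternion [x, y, z, w].
In Python, from rig import get_obs, camera, get_calibration, hand_in, cut_out gives the robot as it stands.
- The arm moves only by the shell command python3 -m inch 'ROWS' [OPENING] [FORCE]. ROWS is JSON, one flat list of numbers, 6 for each row, row after row: the shift along the tool's x, y, z scaled (see below), then the turn, a rotation vector about the tool's x, y, z scaled (see below). A call has 1 to 20 rows; each row is the pose to reach, as a shift and turn from the pose commanded when the call began, along the tool's axes at that moment; what a row does not reach only later rows make up. The controller multiplies each number of a shift by 0.08 m and each number of a turn by 90 degrees. A row lasts 1/12 s, in which the tool goes at most 41.7 mm and 7.16 degrees, less where a joint would pass 70% of its speed; a pose out of reach is approached as far as the arm can. A call with a number of a shift or a turn outside -1 to 1 is refused whole. A call with a gripper value outside its range is refused whole. OPENING is the finger opening in mm, from 0 to 87, set as the call begins (- or left out, the last holds). The fingers move at their own pace and stop on an object; FORCE is the grip in N (left out, the last holds). Time passes only in rows, so rows that repeat a pose let the fingers close. It gives the time, the measured TCP pose, the force, the opening and the grip force at its end, in the units of the state.
- get_obs(): the state, without advancing time (a new reading comes with each control period).
- camera(name): name is "scene" or "top" or "wrist"; returns the picture (480x640x3 uint8, red, green, blue); there is no depth.
- get_calibration(name): a dict with "vertical_fov" (degrees; the focal length in pixels is half the picture's height over the tangent of half this angle, whatever the lens; pixels are square), "cx", "cy" (the principal point, pixels), "T" (4x4, takes a point from camera to world coordinates). Camera axes: x right, y down, z forward; pixel columns grow to the right and rows downward; lengths in m; the calibration is good to about 2 mm. A picture is of the moment at which its call begins: read the wrist's pose just before it. get_calibration takes no time and is no camera call; for the wrist camera it gives the pose at the moment of the call.
- hand_in(): hands the job in; it is judged then, once.
Trained networks look in the newest picture that a camera, given by its name, has taken for a name from the list of things; names that differ only in an ending like _2 or _b are one class to them, and where a whole thing is asked for, a point or a joint stands for the part that bears it (a point fixed in the world has none). Each returns a list of dicts, best first, with "conf" (0 to 1); they miss things now and then, are a little off and sometimes report something else, mostly with a low value. They report only what shows in the picture. A call takes as long as a camera call.
- cut_out(camera, thing): "region" (480x640 bool, what is visible of it) and "bbox" ([left, top, right, bottom] in pixels, round what is visible of it).
The state is a dict: "time": time; "q": joint angles; "joint_velocities": joint speeds; "joint_torque": joint torques, N m; "position": TCP position; "tool_rot": TCP orientation; "ft_force": force on the tool from outside, world axes, zero at the start; "moment": the same for the moment, N m; "grip_width": finger opening in m; "grip_force": force on a finger pad.
Only numpy, scipy, OpenCV 4.12 (cv2) and the standard library are available. Lean on these libraries where they do the work, as an engineer would, in place of code of your own. Each camera call takes 0.05 s, during which the arm holds its last target. There are 200 camera calls.

## Working session

There is one attempt and no reset: what is moved stays moved. The work goes in short steps, Python scripts to look and compute and a shell command to move; the robot and the scene stay as the last step left them, time stands still between calls to the robot, and variables do not carry over. Pictures are saved under pics/ and viewed, at most 14 in all, crops included, and the job is handed in when it is done.

```bash
ls; mkdir -p pics; python3 - <<'E'
from rig import *
import cv2, numpy as np
o=get_obs(); print({k:np.round(v,3).tolist() for k,v in o.items()})
for n in ("scene","top"):
    im=camera(n); cv2.imwrite(f"pics/{n}0.png",im[:,:,::-1])
    c=get_calibration(n); print(n,c["vertical_fov"],c["cx"],c["cy"],np.round(c["T"],3).tolist())
    for t in ["rack","cam_grip","plates","cruet_a_mid","cruet_b_mid","cruet_c_mid","stopper_a","salt","pepper_mill","dip_bowl"]:
        print(t,[(round(d["conf"],2),[int(x) for x in d["bbox"]]) for d in cut_out(n,t)][:4])
E
```

```text
pics
{'time': 0.0, 'q': [-1.314, 0.528, 1.434, -0.0, 1.181, -0.178], 'joint_velocities': [-0.002, -0.0, 0.0, -0.0, 0.002, 0.001], 'joint_torque': [-0.0, -44.005, -17.659, 0.063, 0.058, -0.0], 'position': [0.263, -0.566, 0.244], 'tool_rot': [0.976, 0.216, -0.0, -0.001], 'ft_force': [1.249, -0.15, 0.011], 'moment': [0.015, 0.009, -0.049], 'grip_force': 0.0, 'grip_width': 0.087}
scene 51.171182382513855 312.0785491355584 240.43256209708613 [[0.522, 0.494, -0.695, 1.175], [0.853, -0.319, 0.413, -0.394], [-0.018, -0.808, -0.588, 0.666], [0.0, 0.0, 0.0, 1.0]]
rack [(0.77, [165, 236, 360, 391]), (0.66, [312, 203, 338, 251])]
cam_grip [(0.98, [312, 235, 364, 284])]
plates [(0.66, [281, 198, 290, 222]), (0.62, [404, 215, 503, 273]), (0.55, [387, 188, 422, 212]), (0.37, [356, 199, 389, 250])]
cruet_a_mid [(0.59, [309, 204, 341, 252]), (0.33, [274, 215, 306, 267])]
cruet_b_mid [(0.61, [358, 198, 390, 248])]
cruet_c_mid [(0.61, [273, 214, 304, 266]), (0.16, [80, 261, 124, 340])]
stopper_a [(0.75, [280, 197, 292, 220]), (0.73, [317, 188, 329, 206]), (0.59, [367, 183, 379, 202])]
salt [(0.74, [363, 243, 381, 279]), (0.61, [358, 201, 390, 248])]
pepper_mill [(0.59, [81, 263, 122, 337])]
dip_bowl [(0.97, [386, 187, 423, 214])]
top 52.24136058978362 311.8465543077784 245.29266188358866 [[-0.012, -0.984, 0.178, 0.347], [-1.0, 0.017, 0.025, -0.02], [-0.027, -0.178, -0.984, 1.088], [0.0, 0.0, 0.0, 1.0]]
rack [(0.56, [279, 201, 467, 239])]
cam_grip [(0.62, [276, 214, 327, 234])]
plates [(0.77, [137, 186, 223, 273]), (0.54, [137, 295, 181, 337])]
cruet_a_mid [(0.82, [254, 288, 287, 313])]
cruet_b_mid [(0.71, [211, 268, 246, 296])]
cruet_c_mid []
stopper_a [(0.59, [262, 292, 276, 307]), (0.57, [310, 289, 316, 304])]
salt [(0.89, [249, 230, 271, 254]), (0.57, [254, 287, 287, 316])]
pepper_mill [(0.68, [475, 284, 518, 313])]
dip_bowl [(0.98, [137, 296, 179, 335])]
```

View pics/scene0.png

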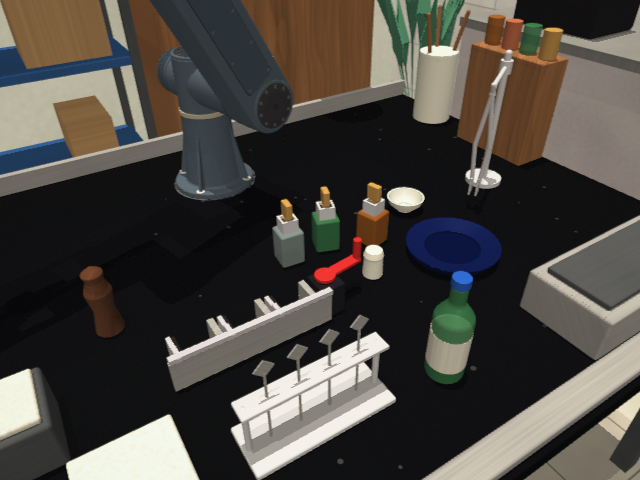

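View pics/top0.png

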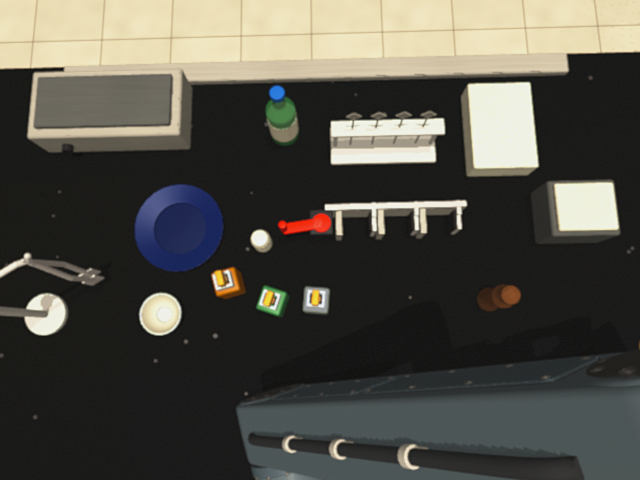

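The scene shows the three stoppered cruets (clear ~289,240; green ~325,228; amber ~373,222), with the rack at ~(260,330) and the red lever open at (340,262). In the top view, the cruets are at (316,300), (272,300) and (228,282), and the plates at (180,227). Next I'll work out coarse positions.

```bash
cat > h.py <<'E'
from rig import *
import numpy as np, cv2
from scipy.spatial.transform import Rotation as R
def ray(cal,p):
    f=240/np.tan(np.radians(cal["vertical_fov"]/2)); T=np.array(cal["T"])
    d=T[:3,:3]@np.array([(p[0]-cal["cx"])/f,(p[1]-cal["cy"])/f,1]); return T[:3,3],d
def atz(cal,p,z):
    o,d=ray(cal,p); return (o+d*(z-o[2])/d[2])[:2]
def pix(cal,P):
    f=240/np.tan(np.radians(cal["vertical_fov"]/2)); T=np.array(cal["T"])
    c=(np.linalg.inv(T)@np.append(P,1))[:3]; return c[0]/c[2]*f+cal["cx"],c[1]/c[2]*f+cal["cy"]
def plan(P,xdeg=None):
    """target TCP, tool down with tool x at xdeg in world (mod 180): numbers for inch (shift/80mm, turn/90deg)"""
    o=get_obs(); r=R.from_quat(o["tool_rot"]); s=r.inv().apply(np.array(P)-o["position"])/0.08
    M=r.as_matrix(); cur=np.degrees(np.arctan2(M[1,0],M[0,0]))
    out=[np.round(s,3).tolist()]
    if xdeg is not None:
        a=(xdeg-cur+90)%180-90
        a=np.radians(cur+a); t=R.from_matrix(np.array([[np.cos(a),np.sin(a),0],[np.sin(a),-np.cos(a),0],[0,0,-1]]))
        out.append(np.round((r.inv()*t).as_rotvec()/(np.pi/2),3).tolist())
    return out, "cur x deg %.1f q6 %.2f"%(cur,o["q"][5]), np.round(o["position"],4).tolist()
def snap(n,name=None):
    c=get_calibration(n); im=camera(n)
    if name: cv2.imwrite(f"pics/{name}.png",im[:,:,::-1])
    return c,im
E
python3 - <<'E'
from h import *
c=get_calibration("top")
for n,p,z in [("amber",(222,279),.142),("green",(267,299),.142),("clear",(316,298),.142),("barL",(326,207),.073),("barR",(466,203),.073),("pivot",(321,223),.09),("peg",(283,227),.118),("plate",(180,227),.02),("salt",(261,240),.06),("bowl",(159,315),.02),("mill",(510,296),.145)]: print(n,np.round(atz(c,p,z),3))
w=get_calibration("wrist"); o=get_obs(); r=R.from_quat(o["tool_rot"])
T=np.array(w["T"]); print(w["vertical_fov"],w["cx"],w["cy"],np.round(r.inv().apply(T[:3,3]-o["position"]),3),np.round(r.inv().as_matrix()@T[:3,:3],3))
print(plan([0.42,0.03,0.40],0))
E
```

```text
amber [0.454 0.18 ]
green [0.414 0.092]
clear [ 0.415 -0.003]
barL [ 0.613 -0.026]
barR [ 0.616 -0.323]
pivot [ 0.575 -0.015]
peg [0.561 0.063]
plate [0.587 0.303]
salt [0.546 0.115]
bowl [0.391 0.342]
mill [ 0.413 -0.372]
65.21384245393482 313.1348010497823 234.48645228395753 [ 0.069  0.001 -0.138] [[ 0.001 -0.968 -0.251]
 [ 1.     0.001  0.   ]
 [ 0.    -0.251  0.968]]
([[4.919, -5.941, -1.943], [0.0, -0.0, 0.277]], 'cur x deg 24.9 q6 -0.18', [0.2633, -0.5668, 0.2446])
```

```bash
python3 -m inch '[0,0,-1,0,0,0.277,0,0,-1,0,0,0.277,0,0,-1,0,0,0.277,0,0,-1,0,0,0.277]' 87 40 
for i in 1; do python3 -m inch '[0.29,-0.9,-0.04,0,0,0,0.29,-0.9,-0.04,0,0,0]'; python3 -m inch '[0.29,-0.9,-0.04,0,0,0,0.29,-0.9,-0.04,0,0,0]'; python3 -m inch '[0.29,-0.9,-0.04,0,0,0,0.29,-0.9,-0.04,0,0,0]'; python3 -m inch '[0.29,-0.9,-0.04,0,0,0,0.29,-0.9,-0.04,0,0,0]'; python3 -m inch '[0.29,-0.9,-0.04,0,0,0,0.29,-0.9,-0.04,0,0,0]'; python3 -m inch '[0.29,-0.9,-0.04,0,0,0,0.29,-0.9,-0.04,0,0,0]'; python3 -m inch '[0.29,-0.9,-0.04,0,0,0,0.29,-0.9,-0.04,0,0,0]';  python3 -m inch '[0.29,-0.9,-0.04,0,0,0,0.29,-0.9,-0.04,0,0,0,0.29,-0.9,-0.04,0,0,0]'; done
python3 - <<'E'
from h import *
print(plan([0.45,0,0.35],0))
c,im=snap("wrist","w1")
for t in ["rack","cam_grip","cruet_a_mid","cruet_b_mid","cruet_c_mid","stopper_a","salt"]:
    print(t,[(round(d["conf"],2),[int(x) for x in d["bbox"]]) for d in cut_out("wrist",t)][:4])
E
```

```text
time: 1.43
position: [0.2638, -0.5685, 0.3282]
tool_rot: [1.0, -0.003, 0.001, 0.004]
ft_force: [-0.5, 1.0, -0.9]
grip_width: 0.0872
grip_force: 0.0
time: 1.6
position: [0.2863, -0.4944, 0.3274]
tool_rot: [1.0, -0.001, 0.0, -0.0]
ft_force: [0.1, 0.5, 0.0]
grip_width: 0.0864
grip_force: 0.0
time: 1.77
position: [0.3099, -0.4204, 0.3308]
tool_rot: [1.0, -0.0, 0.0, -0.001]
ft_force: [0.1, -0.1, -0.2]
grip_width: 0.0871
grip_force: 0.0
time: 1.93
position: [0.3331, -0.3482, 0.3343]
tool_rot: [1.0, -0.0, 0.0, -0.0]
ft_force: [0.4, -0.0, 0.3]
grip_width: 0.0868
grip_force: 0.0
time: 2.1
position: [0.3563, -0.2762, 0.3376]
tool_rot: [1.0, -0.0, 0.0, -0.0]
ft_force: [-0.6, -1.6, 0.9]
grip_width: 0.087
grip_force: 0.0
time: 2.27
position: [0.3795, -0.2043, 0.3409]
tool_rot: [1.0, -0.0, 0.0, -0.0]
ft_force: [0.1, -0.0, 0.0]
grip_width: 0.0874
grip_force: 0.0
time: 2.43
position: [0.4027, -0.1324, 0.3441]
tool_rot: [1.0, -0.0, 0.0, -0.0]
ft_force: [0.9, 0.4, -0.3]
grip_width: 0.0867
grip_force: 0.0
time: 2.6
position: [0.426, -0.0605, 0.3474]
tool_rot: [1.0, -0.0, 0.0, -0.0]
ft_force: [0.7, -1.0, 0.2]
grip_width: 0.087
grip_force: 0.0
time: 2.85
position: [0.4501, 0.0143, 0.3507]
tool_rot: [1.0, 0.003, 0.001, -0.001]
ft_force: [-1.1, -0.2, -0.3]
grip_width: 0.0867
grip_force: 0.0
([[-0.002, 0.178, 0.009], [-0.002, -0.001, 0.004]], 'cur x deg 0.4 q6 1.34', [0.4501, 0.0143, 0.3507])
rack [(0.73, [254, 33, 639, 106])]
cam_grip [(0.77, [256, 56, 365, 97])]
cruet_a_mid [(0.56, [223, 193, 282, 252])]
cruet_b_mid [(0.58, [129, 159, 204, 218])]
cruet_c_mid [(0.92, [304, 194, 354, 252])]
stopper_a [(0.95, [125, 183, 161, 217]), (0.69, [316, 223, 337, 260]), (0.56, [223, 224, 251, 257])]
salt [(0.78, [204, 85, 249, 127]), (0.43, [253, 32, 637, 106])]
```

View pics/w1.png

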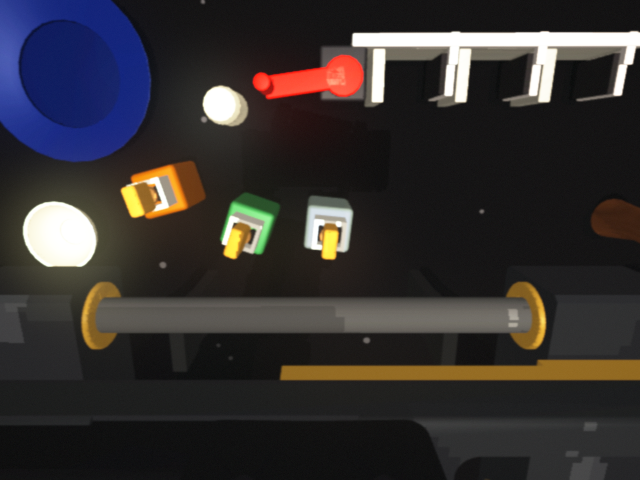

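The wrist view shows amber at ~(165,190), green ~(248,225), clear ~(329,225), the lever peg at (262,82), its pivot at (344,75), and rack teeth below the bar at row ~40. I'll fit cruet silhouettes to get their poses.

```bash
cat > fit.py <<'E'
from h import *
from scipy.optimize import minimize
def box(x,y,a,hx,hy,z0,z1):
    c,s=np.cos(a),np.sin(a)
    return [(x+c*u*hx-s*v*hy,y+s*u*hx+c*v*hy,z) for u in(-1,1) for v in(-1,1) for z in(z0,z1)]
def hull(m,cal,P):
    q=np.array([pix(cal,p) for p in P]); cv2.fillConvexPoly(m,cv2.convexHull((q*16).astype(np.int32)),1,shift=4)
def model(cal,x,y,a,parts=("body","collar","head"),zb=0):
    m=np.zeros((480,640),np.uint8)
    D=dict(body=(.026,.026,0,.078),collar=(.016,.017,.078,.106),head=(.015,.007,.108,.142))
    for k in parts: hx,hy,z0,z1=D[k]; hull(m,cal,box(x,y,a,hx,hy,z0+zb,z1+zb))
    return m
def fit(cal,reg,x,y,a0s=np.radians(np.arange(-90,90,15)),parts=("body","collar","head"),zb=0):
    def cost(v):
        m=model(cal,*v,parts=parts,zb=zb)>0; return 1-(m&reg).sum()/max(1,(m|reg).sum())
    best=None
    for a in a0s:
        r=minimize(cost,[x,y,a],method="Nelder-Mead",options=dict(initial_simplex=[[x,y,a],[x+.008,y,a],[x,y+.008,a],[x,y,a+.15]],maxiter=120))
        if best is None or r.fun<best.fun: best=r
    return np.round(best.x[:2],4),round((np.degrees(best.x[2])+90)%180-90,1),round(1-best.fun,3)
E
python3 - <<'E'
from fit import *
c,im=snap("wrist"); S=cut_out("wrist","stopper_a")
st=np.zeros((480,640),bool)
for d in S: print(round(d["conf"],2),[int(x) for x in d["bbox"]],d["region"].sum()); st|=d["region"]*(d["conf"]>.3)
for t,x,y in (("a",.414,.092),("b",.454,.18),("c",.415,-.003)):
    D=cut_out("wrist",f"cruet_{t}_mid")
    for d in D[:3]:
        b=d["bbox"]; u,v=pix(c,(x,y,.05))
        if abs((b[0]+b[2])/2-u)>40: continue
        near=np.zeros_like(st); near[max(0,int(b[1])-30):int(b[3])+30,max(0,int(b[0])-25):int(b[2])+25]=1
        print(t,round(d["conf"],2),fit(c,d["region"]|(st&near),x,y))
for n,p,z in (("peg",(262,82),.118),("pivot",(344,75),.085),("barL",(355,47),.073),("barR",(639,47),.073)): print(n,np.round(atz(c,p,z),3))
E
```

```text
0.94 [216, 223, 245, 257] 615
0.91 [314, 223, 331, 257] 551
0.82 [116, 182, 151, 217] 932
a 0.98 (array([0.4199, 0.0886]), np.float64(-20.0), np.float64(0.896))
b 0.68 (array([0.4609, 0.1825]), np.float64(16.2), np.float64(0.902))
c 0.74 (array([ 0.4208, -0.0032]), np.float64(-6.2), np.float64(0.911))
peg [0.568 0.054]
pivot [ 0.578 -0.024]
barL [ 0.607 -0.036]
barR [ 0.606 -0.324]
```

```bash
python3 - <<'E'
from fit import *
c,im=snap("wrist"); im=cv2.resize(im[:,:,::-1][140:270,100:370].copy(),None,fx=2.9,fy=2.9,interpolation=cv2.INTER_CUBIC)
for x,y,a in ((.4199,.0886,-20),(.4609,.1825,16.2),(.4208,-.0032,-6.2)):
    for p,col in (("body",(255,255,255)),("collar",(0,0,255)),("head",(255,0,255))):
        m=model(c,x,y,np.radians(a),(p,)); m=cv2.resize(m[140:270,100:370],None,fx=2.9,fy=2.9,interpolation=0)
        k,_=cv2.findContours(m,0,2); cv2.drawContours(im,k,-1,col,1)
cv2.imwrite("pics/ov1.png",im); print(get_obs()["position"])
E
```

```text
[0.44904661 0.00878463 0.35016131]
```

View pics/ov1.png

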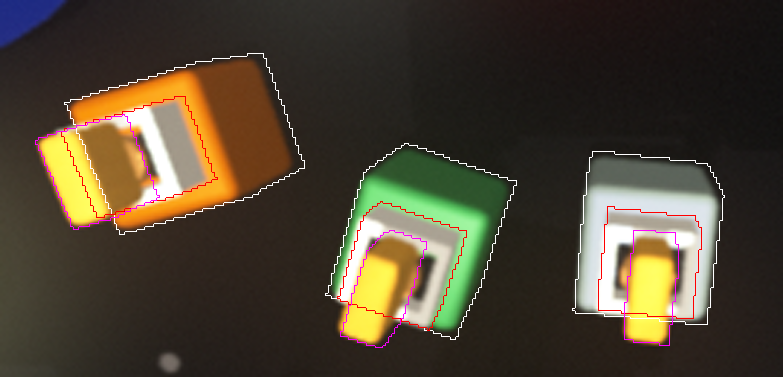

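The overlays agree on position and yaw: white, red and magenta outlines sit on body, collar and head within ~2 px. Now a closer look at the rack.

```bash
python3 -m inch '[0.19,1,0.2,0,0,0,0.19,1,0.2,0,0,0]' | head -1; python3 -m inch '[0.19,1,0.2,0,0,0,0.19,1,0.2,0,0,0,0.19,1,0.2,0,0,0,0.19,1,0.2,0,0,0,0.19,1,0.2,0,0,0,0.19,1,0.2,0,0,0]'
python3 - <<'E'
from h import *
c,im=snap("wrist","w2"); 
print(get_obs()["position"],np.round(pix(c,(.575,-.175,0)),0),np.round(pix(c,(.575,-.175,.07)),0))
cv2.imwrite("pics/w2c.png",cv2.resize(im[:270,:,::-1],None,fx=1.25,fy=1.25,interpolation=cv2.INTER_CUBIC))
E
```

```text
time: 3.72
time: 4.22
position: [0.4791, -0.1497, 0.3183]
tool_rot: [1.0, 0.0, -0.0, -0.0]
ft_force: [-0.1, -0.1, 0.8]
grip_width: 0.0871
grip_force: 0.0
[ 0.47913674 -0.14947741  0.31845872] [334. 113.] [338. 109.]
```

View pics/w2c.png

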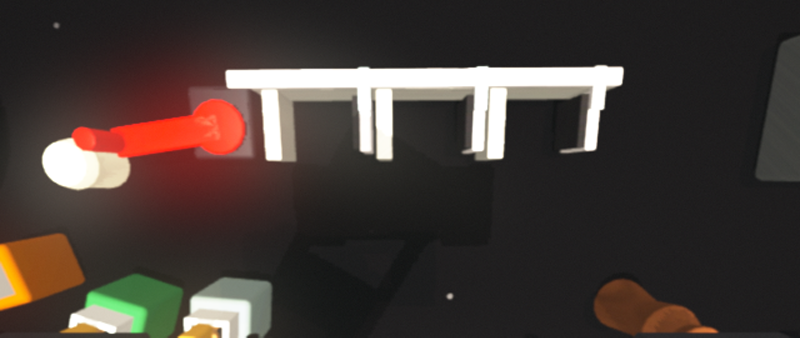

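The rack shows tooth front-right top corners at about (279,160), (391,158), (504,158) in the enlarged crop. The lever runs from (218,128) to the peg at (88,140).

```bash
python3 - <<'E'
from h import *
c=get_calibration("wrist")
def s(u,v,z): return np.round(atz(c,(u/1.25,v/1.25),z),4)
T=[s(u,v,.062) for u,v in((279,160),(391,158),(504,158))]; print("teeth",T)
P=np.array(T); rel=np.array([[-.024,116e-3],[-.024,26e-3],[-.024,-64e-3]])
A=P.mean(0);B=rel.mean(0); H=(rel-B).T@(P-A); a=np.arctan2(H[0,1]-H[1,0],H[0,0]+H[1,1])
M=np.array([[np.cos(a),-np.sin(a)],[np.sin(a),np.cos(a)]]); t=A-M@B
print("yaw",np.degrees(a),"origin",t)
for n,p in (("bay1",(0,.09)),("bay3",(0,-.09)),("pivot",(0,.16)),("peg0",(0,.24)),("fence",(.029,0))): print(n,np.round(M@p+t,4))
print("bar top front", s(227,87,.073),s(622,83,.073),"bar back",s(227,70,.073),s(622,67,.073))
print("pivot disc",s(218,127,.09),"peg top",s(84,136,.118))
tc=get_calibration("top"); 
E
```

```text
teeth [array([ 0.5573, -0.0592]), array([ 0.5591, -0.15  ]), array([ 0.5593, -0.2414])]
yaw 0.6289075568066166 origin [ 0.5828506 -0.175935 ]
bay1 [ 0.5819 -0.0859]
bay3 [ 0.5838 -0.2659]
pivot [ 0.5811 -0.0159]
peg0 [0.5802 0.0641]
fence [ 0.6118 -0.1756]
bar top front [ 0.6103 -0.0254] [ 0.6138 -0.3249] bar back [ 0.6222 -0.0264] [ 0.6249 -0.3235]
pivot disc [ 0.5801 -0.0219] peg top [0.5716 0.0609]
```

```bash
python3 - <<'E'
from h import *
print(plan([.4208,-.0032,.103],-6.2))
E
```

```text
([[-0.727, -1.829, 2.694], [-0.0, -0.0, 0.07]], 'cur x deg 0.1 q6 1.04', [0.4791, -0.1495, 0.3185])
```

```bash
python3 -m inch '[-0.36,-0.91,0.3,0,0,0,-0.36,-0.91,0.3,0,0,0]' 60 40 | head -1; python3 -m inch '[-0.36,-0.91,0.8,0,0,0.07,-0.36,-0.91,0.8,0,0,0.07,-0.36,-0.91,0.8,0,0,0.07,-0.36,-0.91,0.8,0,0,0.07,-0.36,-0.91,0.8,0,0,0.07]'|head -3
python3 - <<'E'
from h import *
print(plan([.4208,-.0032,.103],-6.2))
E
```

```text
time: 4.43
time: 4.85
position: [0.4215, -0.0038, 0.2304]
tool_rot: [0.999, -0.053, 0.0, 0.0]
([[-0.009, -0.007, 1.593], [0.0, -0.0, 0.001]], 'cur x deg -6.1 q6 1.40', [0.4215, -0.0038, 0.2304])
```

```bash
python3 -m inch '[-0.005,0,0.8,0,0,0,-0.01,0,0.8,0,0,0,-0.01,0,0.8,0,0,0]' | head -1; python3 -m inch '[0,0,0.4,0,0,0,0,0,0.6,0,0,0,0,0,0.79,0,0,0,0,0,0.79,0,0,0,0,0,0.79,0,0,0]'; python3 -m inch '[0,0,0,0,0,0,0,0,0,0,0,0,0,0,0,0,0,0,0,0,0,0,0,0,0,0,0,0,0,0,0,0,0,0,0,0,0,0,0,0,0,0]' 25 45;  python3 -m inch '[0,0,-0.05,0,0,0,0,0,-0.1,0,0,0,0,0,-0.1,0,0,0,0,0,-0.1,0,0,0]'
python3 - <<'E'
from h import *
print(plan([.55,-.27,.112],0.6))
E
```

```text
time: 5.1
time: 5.52
position: [0.4227, -0.006, 0.1038]
tool_rot: [0.998, -0.055, 0.001, 0.0]
ft_force: [-0.2, 0.7, 0.0]
grip_width: 0.0597
grip_force: 0.0
time: 6.1
position: [0.4215, -0.0051, 0.1034]
tool_rot: [0.998, -0.055, 0.001, 0.0]
ft_force: [0.0, 1.7, 6.2]
grip_width: 0.0341
grip_force: 44.4
time: 6.43
position: [0.4208, -0.0052, 0.1109]
tool_rot: [0.998, -0.055, -0.0, -0.0]
ft_force: [-0.2, -0.4, -6.1]
grip_width: 0.0345
grip_force: 44.5
([[1.969, 3.113, -0.015], [-0.0, 0.0, -0.077]], 'cur x deg -6.3 q6 1.40', [0.4208, -0.0052, 0.1109])
```

```bash
python3 -m inch '[0.15,0.5,0,0,0,-0.04,0.3,1,0,0,0,-0.077,0.3,1,0,0,0,-0.077,0.3,1,0,0,0,-0.077]' | head -1; python3 -m inch '[0.25,1,0,0,0,0,0.25,1,0,0,0,0]'|head -1;  python3 -m inch '[0.25,1,0,0,0,0,0.25,1,0,0,0,0,0.25,1,0,0,0,0,0.25,1,0,0,0,0,0.25,1,0,0,0,0]'
python3 - <<'E'
from h import *
print(plan([.585,-.27,.112],0.6))
c,im=snap("wrist"); cv2.imwrite("pics/w3.png",im[:400,:,::-1])
E
```

```text
time: 6.77
time: 6.93
time: 7.35
position: [0.4761, -0.2451, 0.1099]
tool_rot: [1.0, 0.005, -0.002, -0.002]
ft_force: [0.1, 1.3, -6.7]
grip_width: 0.0335
grip_force: 45.0
([[1.358, 0.324, -0.033], [-0.002, 0.003, -0.0]], 'cur x deg 0.6 q6 0.88', [0.4761, -0.2451, 0.1099])
```

View pics/w3.png

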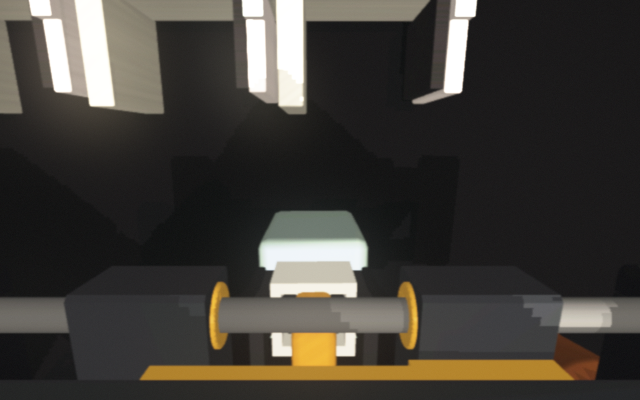

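The held clear cruet is centred at col ~314. Bay 3's tooth right edge is at (303,105) and its pad's left edge at ~(444,93).

```bash
python3 - <<'E'
from h import *
c=get_calibration("wrist")
print("tooth3",atz(c,(303,105),.062),"pad3",atz(c,(444,93),.064),"cruet top back corners",atz(c,(262,265),.087),atz(c,(366,265),.087))
print(plan([.53,-.27,.110],0.6))
E
```

```text
tooth3 [ 0.55955234 -0.23960407] pad3 [ 0.56540502 -0.30463879] cruet top back corners [ 0.48861462 -0.22209826] [ 0.48924251 -0.26928109]
([[0.673, 0.327, -0.005], [-0.002, 0.003, 0.0]], 'cur x deg 0.6 q6 0.88', [0.4759, -0.2444, 0.1099])
```

```bash
python3 -m inch '[0.3,0.32,0.03,0,0,0,0.66,0.32,0.06,0,0,0,0.66,0.32,0.06,0,0,0,0.66,0.32,0.06,0,0,0,0.66,0.32,0.06,0,0,0]' | head -5;  python3 -m inch '[0.1,0,0,0,0,0,0.2,0,0,0,0,0,0.3,0,0,0,0,0,0.4,0,0,0,0,0,0.5,0,0,0,0,0,0.5,0,0,0,0,0,0.5,0,0,0,0,0]'
python3 - <<'E'
from h import *
print(plan([.585,-.27,.103],0.6))
E
```

```text
time: 7.82
position: [0.5294, -0.2691, 0.1053]
tool_rot: [1.0, 0.006, -0.002, -0.002]
ft_force: [-0.3, -0.2, -5.1]
grip_width: 0.0338
time: 8.4
position: [0.5714, -0.2715, 0.1061]
tool_rot: [1.0, 0.006, -0.0, 0.0]
ft_force: [-0.4, -1.3, -7.0]
grip_width: 0.0337
grip_force: 45.0
([[0.17, -0.016, 0.038], [0.0, 0.0, 0.001]], 'cur x deg 0.7 q6 0.94', [0.5714, -0.2715, 0.1061])
```

```bash
python3 -m inch '[0.06,0,0.02,0,0,0,0.12,0,0.02,0,0,0,0.15,0,0.02,0,0,0,0.15,0,0.02,0,0,0]' | sed -n '2p;4p';  python3 -m inch '[0.03,0,0,0,0,0,0.03,0,0,0,0,0,0.03,0,0,0,0,0]'| sed -n '2p;4p';  python3 -m inch '[0.03,0,0,0,0,0,0.03,0,0,0,0,0,0.03,0,0,0,0,0]'| sed -n '2p;4p'
```

```text
position: [0.5837, -0.2716, 0.1046]
ft_force: [0.8, 0.3, -6.5]
position: [0.5852, -0.2714, 0.1045]
ft_force: [-0.6, -0.1, -6.8]
position: [0.5878, -0.2714, 0.1046]
ft_force: [-0.3, -0.1, -6.1]
```

```bash
python3 -m inch '[0.03,0,0,0,0,0,0.03,0,0,0,0,0,0.03,0,0,0,0,0]'| sed -n '2p;4p';  python3 -m inch '[0.03,0,0,0,0,0,0.03,0,0,0,0,0,0.03,0,0,0,0,0]'| sed -n '2p;4p';python3 -m inch '[0.02,0,0,0,0,0,0.02,0,0,0,0,0,0.02,0,0,0,0,0]'| sed -n '2p;4p'
```

```text
position: [0.5887, -0.2711, 0.1043]
ft_force: [-5.4, -0.7, -4.2]
position: [0.5889, -0.2711, 0.1042]
ft_force: [-9.4, -1.6, -1.5]
position: [0.5891, -0.271, 0.1041]
ft_force: [-11.8, -3.0, 0.4]
```

```bash
python3 -m inch '[-0.03,0,0.01,0,0,0,-0.03,0,0.015,0,0,0,-0.03,0,0.015,0,0,0]'| sed -n '2p;4p';  python3 -m inch '[0,0,0,0,0,0,0,0,0,0,0,0,0,0,0,0,0,0,0,0,0,0,0,0,0,0,0,0,0,0,0,0,0,0,0,0]' 60; python3 -m inch '[0,0,-0.5,0,0,0,0,0,-1,0,0,0,0,0,-1,0,0,0]'| sed -n '2p;4p'
python3 - <<'E'
from h import *
print(plan([.4199,.0886,.23],-20))
E
```

```text
position: [0.5889, -0.271, 0.1037]
ft_force: [-7.7, 0.1, 1.4]
time: 10.73
position: [0.5923, -0.2714, 0.1037]
tool_rot: [1.0, 0.005, 0.001, 0.0]
ft_force: [0.1, -0.4, -0.0]
grip_width: 0.0585
grip_force: 0.0
position: [0.5963, -0.274, 0.1912]
ft_force: [1.3, -0.8, 1.6]
([[-2.149, -4.552, -0.553], [0.004, -0.009, 0.229]], 'cur x deg 0.6 q6 0.96', [0.5963, -0.274, 0.1912])
```

```bash
for k in 1; do python3 -m inch '[-0.43,-0.91,-0.15,0,0,0,-0.43,-0.91,-0.15,0,0,0]'|head -1; python3 -m inch '[-0.43,-0.91,-0.1,0,0,0,-0.43,-0.91,-0.1,0,0,0]'|head -1; python3 -m inch '[-0.43,-0.91,-0.1,0,0,0,-0.43,-0.91,-0.1,0,0,0]'|head -1; python3 -m inch '[-0.43,-0.91,-0.1,0,0,0,-0.43,-0.91,-0.1,0,0,0]'|head -1; python3 -m inch '[-0.43,-0.91,-0.1,0,0,0.1,-0.43,-0.91,-0.1,0,0,0.229,-0.43,-0.91,-0.1,0,0,0.229,-0.43,-0.91,-0.1,0,0,0.229,-0.43,-0.91,-0.1,0,0,0.229,-0.43,-0.91,-0.1,0,0,0.229]'; done
python3 - <<'E'
from h import *
print(plan([.4199,.0886,.103],-20))
E
```

```text
time: 11.15
time: 11.32
time: 11.48
time: 11.65
time: 12.15
position: [0.4169, 0.0903, 0.2275]
tool_rot: [0.985, -0.173, 0.001, 0.0]
ft_force: [0.3, -0.1, 0.4]
grip_width: 0.0594
grip_force: 0.0
([[0.039, 0.007, 1.557], [-0.0, -0.001, 0.001]], 'cur x deg -19.9 q6 1.87', [0.4169, 0.0903, 0.2275])
```

```bash
python3 -m inch '[0.03,0,0.8,0,0,0,0.03,0,0.8,0,0,0,0.03,0,0.8,0,0,0]' | head -1; python3 -m inch '[0,0,0.4,0,0,0,0,0,0.6,0,0,0,0,0,0.755,0,0,0,0,0,0.755,0,0,0,0,0,0.755,0,0,0]'|sed -n '2p;4p'; python3 -m inch '[0,0,0,0,0,0,0,0,0,0,0,0,0,0,0,0,0,0,0,0,0,0,0,0,0,0,0,0,0,0,0,0,0,0,0,0,0,0,0,0,0,0]' 25 45;  python3 -m inch '[0,0,-0.05,0,0,0,0,0,-0.1,0,0,0,0,0,-0.1,0,0,0,0,0,-0.1,0,0,0]'
python3 - <<'E'
from h import *
print(plan([.48,-.18,.110],0.6))
E
```

```text
time: 12.4
position: [0.4189, 0.0893, 0.1032]
ft_force: [0.5, -0.3, -0.3]
time: 13.4
position: [0.4187, 0.0902, 0.1035]
tool_rot: [0.985, -0.174, 0.001, -0.0]
ft_force: [-0.5, 1.1, 5.4]
grip_width: 0.0339
grip_force: 44.7
time: 13.73
position: [0.4176, 0.09, 0.1108]
tool_rot: [0.985, -0.174, -0.001, 0.0]
ft_force: [-0.2, -0.8, -6.4]
grip_width: 0.0339
grip_force: 44.8
([[1.887, 2.905, 0.009], [0.0, 0.001, -0.229]], 'cur x deg -20.0 q6 1.87', [0.4176, 0.09, 0.1108])
```

```bash
python3 -m inch '[0.3,0.5,0,0,0,-0.08,0.63,0.97,0,0,0,-0.15,0.63,0.97,0,0,0,-0.229,0.63,0.97,0,0,0,-0.229,0.63,0.97,0,0,0,-0.229]' | head -1; python3 -m inch '[0.165,0.75,0,0,0,0,0.165,0.75,0,0,0,0]'|head -1; python3 -m inch '[0.165,0.75,0,0,0,0,0.165,0.75,0,0,0,0]'|head -1;  python3 -m inch '[0.165,0.75,0,0,0,0,0.165,0.75,0,0,0,0,0.165,0.75,0,0,0,0,0.165,0.75,0,0,0,0,0.165,0.75,0,0,0,0]'
python3 - <<'E'
from h import *
print(plan([.53,-.180,.107],0.6))
c,im=snap("wrist"); cv2.imwrite("pics/w4.png",im[:400,:,::-1])
E
```

```text
time: 14.15
time: 14.32
time: 14.48
time: 14.9
position: [0.4786, -0.1778, 0.1101]
tool_rot: [1.0, 0.005, -0.002, -0.002]
ft_force: [0.1, -0.1, -6.3]
grip_width: 0.0336
grip_force: 44.9
([[0.643, 0.034, 0.036], [-0.002, 0.003, -0.0]], 'cur x deg 0.6 q6 0.98', [0.4786, -0.1778, 0.1101])
```

View pics/w4.png

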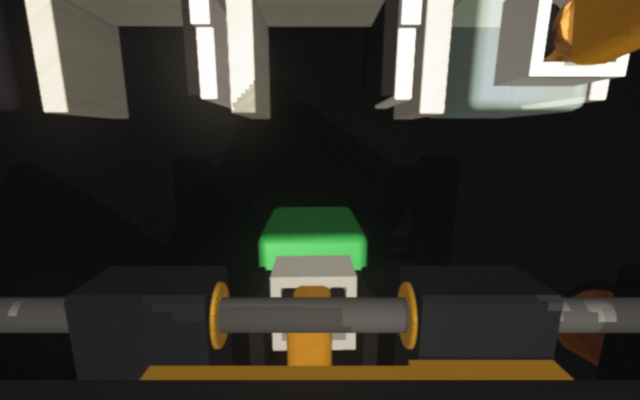

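Green is held squarely, with bay 2 between cols 256 and 393, and the clear cruet stands in bay 3. Inserting green now.

```bash
python3 -m inch '[0.3,0.03,0.03,0,0,0,0.64,0.03,0.05,0,0,0,0.64,0.03,0.05,0,0,0,0.64,0.03,0.05,0,0,0]' | sed -n '2p;4p';  python3 -m inch '[0.1,0,0,0,0,0,0.2,0,0,0,0,0,0.3,0,0,0,0,0,0.4,0,0,0,0,0,0.5,0,0,0,0,0,0.5,0,0,0,0,0,0.5,0,0,0,0,0]'| sed -n '2p;4p'; python3 -m inch '[0.06,0,0.02,0,0,0,0.12,0,0.03,0,0,0,0.14,0,0.03,0,0,0,0.14,0,0.03,0,0,0]'| sed -n '2p;4p'; for i in 1; do python3 -m inch '[0.03,0,0,0,0,0,0.03,0,0,0,0,0,0.03,0,0,0,0,0]'| sed -n '2p;4p'; done; python3 -m inch '[0.03,0,0,0,0,0,0.03,0,0,0,0,0,0.03,0,0,0,0,0]'| sed -n '2p;4p'
```

```text
position: [0.5328, -0.1801, 0.1068]
ft_force: [-1.1, 0.2, -6.6]
position: [0.5721, -0.1812, 0.1069]
ft_force: [-0.4, 1.2, -6.5]
position: [0.5835, -0.1812, 0.1045]
ft_force: [0.5, -0.2, -6.8]
position: [0.5849, -0.1808, 0.1044]
ft_force: [-1.1, 1.3, -6.7]
position: [0.5853, -0.1807, 0.1043]
ft_force: [-4.7, -0.7, -4.5]
```

```bash
python3 -m inch '[0.04,0,0,0,0,0,0.04,0,0,0,0,0,0.04,0,0,0,0,0]'| sed -n '2p;4p'; python3 -m inch '[0,0,0.01,0,0,0,-0.02,0,0.012,0,0,0,-0.02,0,0.012,0,0,0]'| sed -n '2p;4p';  python3 -m inch '[0,0,0,0,0,0,0,0,0,0,0,0,0,0,0,0,0,0,0,0,0,0,0,0,0,0,0,0,0,0,0,0,0,0,0,0]' 60|sed -n '2p;4p'; python3 -m inch '[0,0,-0.5,0,0,0,0,0,-1,0,0,0,0,0,-1,0,0,0,0,0,-1,0,0,0]'| sed -n '2p;4p'
python3 - <<'E'
from h import *
print(plan([.4609,.1825,.23],16.2))
E
```

```text
position: [0.5857, -0.1805, 0.104]
ft_force: [-10.7, -2.2, -1.8]
position: [0.5855, -0.1805, 0.1037]
ft_force: [-8.0, -0.4, -0.3]
position: [0.5899, -0.1811, 0.1041]
ft_force: [0.1, 0.1, 0.2]
position: [0.5913, -0.1818, 0.1866]
ft_force: [-0.1, 0.4, -0.5]
([[-1.577, -4.57, -0.568], [0.003, -0.004, -0.173]], 'cur x deg 0.6 q6 1.08', [0.5913, -0.1818, 0.1866])
```

```bash
for k in 1; do python3 -m inch '[-0.32,-0.91,-0.15,0,0,0,-0.32,-0.91,-0.15,0,0,0]'|head -1; python3 -m inch '[-0.32,-0.91,-0.1,0,0,0,-0.32,-0.91,-0.1,0,0,0]'|head -1; python3 -m inch '[-0.32,-0.91,-0.1,0,0,0,-0.32,-0.91,-0.1,0,0,0]'|head -1; python3 -m inch '[-0.32,-0.91,-0.1,0,0,0,-0.32,-0.91,-0.1,0,0,0]'|head -1; python3 -m inch '[-0.32,-0.91,-0.1,0,0,-0.08,-0.32,-0.91,-0.1,0,0,-0.173,-0.32,-0.91,-0.1,0,0,-0.173,-0.32,-0.91,-0.1,0,0,-0.173,-0.32,-0.91,-0.1,0,0,-0.173,-0.32,-0.91,-0.1,0,0,-0.173]'; done
python3 - <<'E'
from h import *
print(plan([.4609,.1825,.103],16.2))
E
```

```text
time: 18.2
time: 18.37
time: 18.53
time: 18.7
time: 19.2
position: [0.4577, 0.1806, 0.227]
tool_rot: [0.99, 0.14, -0.0, 0.0]
ft_force: [-1.2, -0.5, -0.1]
grip_width: 0.0602
grip_force: 0.0
([[0.047, -0.012, 1.549], [0.0, 0.001, -0.002]], 'cur x deg 16.0 q6 1.44', [0.4577, 0.1806, 0.227])
```

```bash
python3 -m inch '[0.045,-0.01,0.8,0,0,0,0.045,-0.01,0.8,0,0,0,0.045,-0.01,0.8,0,0,0]' | head -1; python3 -m inch '[0,0,0.4,0,0,0,0,0,0.6,0,0,0,0,0,0.75,0,0,0,0,0,0.75,0,0,0,0,0,0.75,0,0,0]'|sed -n '2p;4p'; python3 -m inch '[0,0,0,0,0,0,0,0,0,0,0,0,0,0,0,0,0,0,0,0,0,0,0,0,0,0,0,0,0,0,0,0,0,0,0,0,0,0,0,0,0,0]' 25 45;  python3 -m inch '[0,0,-0.05,0,0,0,0,0,-0.1,0,0,0,0,0,-0.1,0,0,0,0,0,-0.1,0,0,0]'
python3 - <<'E'
from h import *
print(plan([.48,-.09,.110],0.6))
E
```

```text
time: 19.45
position: [0.4613, 0.1826, 0.1039]
ft_force: [1.2, 0.1, -0.3]
time: 20.45
position: [0.4609, 0.1838, 0.1041]
tool_rot: [0.99, 0.141, 0.001, -0.0]
ft_force: [-0.3, 2.7, 5.1]
grip_width: 0.034
grip_force: 44.3
time: 20.78
position: [0.4603, 0.1833, 0.1113]
tool_rot: [0.99, 0.141, -0.0, 0.0]
ft_force: [0.7, 0.0, -4.8]
grip_width: 0.0339
grip_force: 44.3
([[-0.716, 3.35, 0.018], [0.0, 0.001, 0.173]], 'cur x deg 16.2 q6 1.44', [0.4603, 0.1833, 0.1113])
```

```bash
python3 -m inch '[-0.14,0.48,0,0,0,0.07,-0.28,0.96,0,0,0,0.14,-0.28,0.96,0,0,0,0.173,-0.28,0.96,0,0,0,0.173,-0.28,0.96,0,0,0,0.173]' | head -1; python3 -m inch '[0.05,0.8,0,0,0,0,0.05,0.8,0,0,0,0]'|head -1; python3 -m inch '[0.1,0.8,0,0,0,0,0.1,0.8,0,0,0,0]'|head -1;  python3 -m inch '[0.1,0.8,0,0,0,0,0.1,0.8,0,0,0,0,0.1,0.8,0,0,0,0,0.1,0.8,0,0,0,0,0.1,0.8,0,0,0,0]'
python3 - <<'E'
from h import *
print(plan([.53,-.090,.107],0.6))
c,im=snap("wrist"); cv2.imwrite("pics/w5.png",im[:400,:,::-1])
E
```

```text
time: 21.2
time: 21.37
time: 21.53
time: 21.95
position: [0.4817, -0.0868, 0.1113]
tool_rot: [1.0, 0.006, -0.001, -0.001]
ft_force: [-2.0, 0.5, -4.8]
grip_width: 0.0336
grip_force: 45.0
([[0.603, 0.048, 0.052], [-0.001, 0.001, 0.001]], 'cur x deg 0.7 q6 1.15', [0.4817, -0.0868, 0.1113])
```

View pics/w5.png

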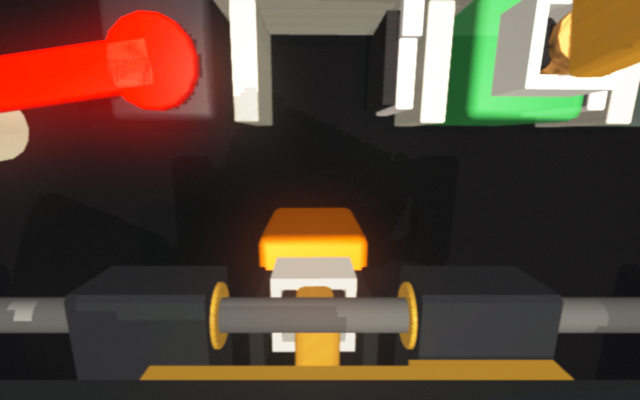

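Amber is held squarely, with bay 1 between cols 259 and 395. Inserting.

```bash
python3 -m inch '[0.3,0.04,0.03,0,0,0,0.6,0.045,0.06,0,0,0,0.6,0.045,0.06,0,0,0,0.6,0.045,0.06,0,0,0]' | sed -n '2p;4p';  python3 -m inch '[0.1,0,0,0,0,0,0.2,0,0,0,0,0,0.3,0,0,0,0,0,0.4,0,0,0,0,0,0.5,0,0,0,0,0,0.5,0,0,0,0,0,0.5,0,0,0,0,0]'| sed -n '2p;4p'; python3 -m inch '[0.06,0,0.02,0,0,0,0.1,0,0.025,0,0,0,0.12,0,0.025,0,0,0,0.12,0,0.025,0,0,0]'| sed -n '2p;4p'; for i in 1; do python3 -m inch '[0.03,0,0,0,0,0,0.03,0,0,0,0,0,0.03,0,0,0,0,0]'| sed -n '2p;4p'; done; python3 -m inch '[0.03,0,0,0,0,0,0.03,0,0,0,0,0,0.03,0,0,0,0,0]'| sed -n '2p;4p'
```

```text
position: [0.5318, -0.0898, 0.1067]
ft_force: [-1.6, 0.0, -4.9]
position: [0.571, -0.0911, 0.1068]
ft_force: [-0.5, -0.3, -5.3]
position: [0.5806, -0.091, 0.1047]
ft_force: [0.2, 1.0, -5.2]
position: [0.5826, -0.0909, 0.1048]
ft_force: [0.2, 0.6, -4.8]
position: [0.5851, -0.0909, 0.1048]
ft_force: [-0.2, -0.7, -5.3]
```

```bash
python3 -m inch '[0.03,0,0,0,0,0,0.03,0,0,0,0,0,0.03,0,0,0,0,0]'| sed -n '2p;4p'; python3 -m inch '[0.03,0,0,0,0,0,0.03,0,0,0,0,0,0.03,0,0,0,0,0]'| sed -n '2p;4p'; python3 -m inch '[0.02,0,0,0,0,0,0.02,0,0,0,0,0,0.02,0,0,0,0,0]'| sed -n '2p;4p'
```

```text
position: [0.5857, -0.0906, 0.1045]
ft_force: [-4.7, -0.6, -3.7]
position: [0.586, -0.0905, 0.1044]
ft_force: [-8.8, -2.1, -0.5]
position: [0.5861, -0.0904, 0.1045]
ft_force: [-11.3, -2.2, 2.2]
```

```bash
python3 -m inch '[-0.02,0,0.008,0,0,0,-0.03,0,0.01,0,0,0,-0.03,0,0.01,0,0,0]'| sed -n '2p;4p';  python3 -m inch '[0,0,0,0,0,0,0,0,0,0,0,0,0,0,0,0,0,0,0,0,0,0,0,0,0,0,0,0,0,0,0,0,0,0,0,0]' 60|sed -n '2p;4p'; python3 -m inch '[0,0,-0.5,0,0,0,0,0,-1,0,0,0,0,0,-1,0,0,0,0,0,-1,0,0,0]'| sed -n '2p;4p'
python3 -m inch '[-0.2,-1,-0.5,0,0,0,-0.4,-1,-0.7,0,0,0,-0.7,-1,-1,0,0,0,-0.7,-1,-1,0,0,0,-0.7,-1,-1,0,0,0]'
python3 - <<'E'
from h import *
c,im=snap("wrist"); cv2.imwrite("pics/w6.png",im[:300,:,::-1]); print(get_obs()["position"])
tc,ti=snap("top")
for cam,cc in(("wrist",c),("top",tc)):
    print(cam,[(round(d["conf"],2),[int(x) for x in d["bbox"]]) for d in cut_out(cam,"cam_grip")][:2])
print(np.round(pix(tc,(.572,.061,.118))),pix(c,(.572,.061,.118)))
E
```

```text
position: [0.5859, -0.0905, 0.1044]
ft_force: [-7.0, -0.8, 1.9]
position: [0.5896, -0.0909, 0.1043]
ft_force: [-0.2, 0.2, 0.3]
position: [0.5911, -0.0914, 0.1868]
ft_force: [-0.7, 0.1, -0.7]
time: 26.0
position: [0.531, -0.0102, 0.2652]
tool_rot: [1.0, 0.006, 0.001, 0.0]
ft_force: [0.6, -0.4, -0.5]
grip_width: 0.0601
grip_force: 0.0
[ 0.53192466 -0.01113227  0.26407703]
wrist []
top []
[284. 222.] (np.float64(218.0100266788989), np.float64(174.96148911313324))
```

View pics/w6.png

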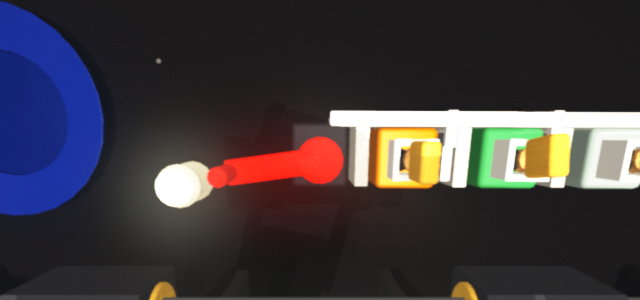

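The peg top is at (217,177), matching the prediction of (218,175). Amber and green stand in their bays against the fence.

```bash
python3 - <<'E'
from h import *
c=get_calibration("wrist")
print(atz(c,(217,177),.118),"base of peg",atz(c,(229,172),.078),"disc",atz(c,(320,160),.095),atz(c,(320,160),.078))
print(plan([.571,.062,.2],96))
E
```

```text
[0.57175468 0.05924427] base of peg [0.57184725 0.05894935] disc [ 0.58371839 -0.01811184] [ 0.58271267 -0.01842133]
([[0.493, -0.922, 0.779], [0.001, 0.001, 0.939]], 'cur x deg 0.6 q6 1.33', [0.5324, -0.0121, 0.2624])
```

```bash
python3 -m inch '[0.5,-0.91,0.4,0,0,-0.08,0.5,-0.91,0.7,0,0,-0.16,0.5,-0.91,0.7,0,0,-0.24,0.5,-0.91,0.7,0,0,-0.32,0.5,-0.91,0.7,0,0,-0.4,0.5,-0.91,0.7,0,0,-0.48,0.5,-0.91,0.7,0,0,-0.56,0.5,-0.91,0.7,0,0,-0.64,0.5,-0.91,0.7,0,0,-0.72,0.5,-0.91,0.7,0,0,-0.8,0.5,-0.91,0.7,0,0,-0.88,0.5,-0.91,0.7,0,0,-0.96,0.5,-0.91,0.7,0,0,-1,0.5,-0.91,0.7,0,0,-1,0.5,-0.91,0.7,0,0,-1,0.5,-0.91,0.7,0,0,-1]' 40 30
python3 -m inch '[0,0,0,0,0,-0.07,0,0,0,0,0,-0.07,0,0,0,0,0,-0.07,0,0,0,0,0,-0.07]' | head -1
python3 - <<'E'
from h import *
print(plan([.572,.061,.106],97))
E
```

```text
time: 27.53
position: [0.5715, 0.0614, 0.2069]
tool_rot: [0.704, 0.71, -0.0, -0.001]
ft_force: [-0.2, -0.1, -0.2]
grip_width: 0.0401
grip_force: 0.0
time: 27.87
([[-0.011, 0.006, 1.273], [-0.0, -0.0, -0.003]], 'cur x deg 96.8 q6 -0.20', [0.5714, 0.0618, 0.2079])
```

```bash
python3 -m inch '[-0.01,0,0.5,0,0,0,-0.01,0,0.8,0,0,0,-0.01,0,0.8,0,0,0]' | sed -n '2p;4p'; python3 -m inch '[0,0,0.3,0,0,0,0,0,0.47,0,0,0,0,0,0.47,0,0,0,0,0,0.47,0,0,0]' | sed -n '2p;4p'; python3 -m inch '[0,0,0,0,0,0,0,0,0,0,0,0,0,0,0,0,0,0,0,0,0,0,0,0,0,0,0,0,0,0,0,0,0,0,0,0]' 5 30
python3 - <<'E'
from h import *
o=get_obs(); p=o["position"]; r=R.from_quat(o["tool_rot"]); C=np.array([.582,-.017])
print(p,plan([.502,-.017,p[2]],180.6)[1])
d=p[:2]-C; print("radius",np.hypot(*d),np.degrees(np.arctan2(d[1],d[0])))
# arc table about C, rows of a call: rotate d by k*6 deg
for k in range(0,96,6):
    a=np.radians(k); M=np.array([[np.cos(a),-np.sin(a)],[np.sin(a),np.cos(a)]])
    t=r.inv().apply(np.append(M@d-d,0))/.08; print(k,np.round(t[:2],3).tolist(),round(-k/90,3))
E
```

```text
position: [0.5679, 0.0612, 0.1397]
ft_force: [-0.7, -0.7, -0.1]
position: [0.5717, 0.0611, 0.1069]
ft_force: [-0.1, 0.5, 0.5]
time: 28.95
position: [0.5696, 0.0609, 0.1069]
tool_rot: [0.663, 0.749, -0.001, -0.001]
ft_force: [-4.5, -1.1, 5.6]
grip_width: 0.0153
grip_force: 30.0
[0.56956703 0.06089455 0.1069333 ] cur x deg 97.0 q6 -0.21
radius 0.07888053779390955 99.06864527479341
0 [0.0, 0.0] 0.0
6 [-0.009, -0.103] -0.067
12 [-0.029, -0.204] -0.133
18 [-0.059, -0.303] -0.2
24 [-0.1, -0.398] -0.267
30 [-0.15, -0.488] -0.333
36 [-0.21, -0.572] -0.4
42 [-0.277, -0.65] -0.467
48 [-0.353, -0.72] -0.533
54 [-0.436, -0.782] -0.6
60 [-0.524, -0.835] -0.667
66 [-0.618, -0.879] -0.733
72 [-0.715, -0.912] -0.8
78 [-0.816, -0.935] -0.867
84 [-0.919, -0.947] -0.933
90 [-1.022, -0.949] -1.0
```

```bash
python3 -m inch '[-0.004,-0.05,0,0,0,-0.033,-0.009,-0.103,0,0,0,-0.067,-0.018,-0.154,0,0,0,-0.1,-0.029,-0.204,0,0,0,-0.133,-0.043,-0.254,0,0,0,-0.167,-0.059,-0.303,0,0,0,-0.2,-0.078,-0.351,0,0,0,-0.233,-0.1,-0.398,0,0,0,-0.267,-0.124,-0.444,0,0,0,-0.3,-0.15,-0.488,0,0,0,-0.333,-0.18,-0.531,0,0,0,-0.367,-0.21,-0.572,0,0,0,-0.4,-0.21,-0.572,0,0,0,-0.4,-0.21,-0.572,0,0,0,-0.4]'
python3 - <<'E'
from h import *
o=get_obs(); p=o["position"]; r=R.from_quat(o["tool_rot"]); C=np.array([.582,-.017])
d=p[:2]-C; print("radius",np.hypot(*d),np.degrees(np.arctan2(d[1],d[0])),plan(p,180.6)[1])
print("force tool",r.inv().apply(o["ft_force"]))
for k in range(0,60,4):
    a=np.radians(k); M=np.array([[np.cos(a),-np.sin(a)],[np.sin(a),np.cos(a)]])
    t=r.inv().apply(np.append(M@d-d,0))/.08; print(k,np.round(t[:2],3).tolist(),round(-k/90,3))
E
```

```text
time: 30.12
position: [0.529, 0.0412, 0.107]
tool_rot: [0.4, 0.916, 0.002, 0.001]
ft_force: [0.6, 8.4, 1.2]
grip_width: 0.0151
grip_force: 30.0
radius 0.07870856468670774 132.32483864873674 cur x deg 132.8 q6 -0.89
force tool [ 5.74584974  6.14293306 -1.19125535]
0 [0.0, 0.0] 0.0
4 [-0.002, -0.069] -0.044
8 [-0.008, -0.137] -0.089
12 [-0.02, -0.205] -0.133
16 [-0.036, -0.271] -0.178
20 [-0.057, -0.337] -0.222
24 [-0.082, -0.401] -0.267
28 [-0.111, -0.463] -0.311
32 [-0.145, -0.523] -0.356
36 [-0.183, -0.58] -0.4
40 [-0.225, -0.634] -0.444
44 [-0.27, -0.686] -0.489
48 [-0.319, -0.734] -0.533
52 [-0.372, -0.778] -0.578
56 [-0.427, -0.819] -0.622
```

```bash
python3 -m inch '[-0.002,-0.069,0,0,0,-0.044,-0.008,-0.137,0,0,0,-0.089,-0.02,-0.205,0,0,0,-0.133,-0.036,-0.271,0,0,0,-0.178,-0.057,-0.337,0,0,0,-0.222,-0.082,-0.401,0,0,0,-0.267,-0.111,-0.463,0,0,0,-0.311,-0.145,-0.523,0,0,0,-0.356,-0.183,-0.58,0,0,0,-0.4,-0.225,-0.634,0,0,0,-0.444,-0.27,-0.686,0,0,0,-0.489,-0.27,-0.686,0,0,0,-0.489,-0.27,-0.686,0,0,0,-0.489]'
python3 - <<'E'
from h import *
o=get_obs(); p=o["position"]; r=R.from_quat(o["tool_rot"]); C=np.array([.582,-.017])
d=p[:2]-C; print("radius",np.hypot(*d),np.degrees(np.arctan2(d[1],d[0])),plan(p,180.6)[1])
print("force tool",r.inv().apply(o["ft_force"]))
for k in range(0,14,3):
    a=np.radians(k); M=np.array([[np.cos(a),-np.sin(a)],[np.sin(a),np.cos(a)]])
    t=r.inv().apply(np.append(M@d-d,0))/.08; print(k,np.round(t[:2],3).tolist(),round(-k/90,3))
E
```

```text
time: 31.2
position: [0.504, -0.012, 0.107]
tool_rot: [0.028, 1.0, 0.002, 0.002]
ft_force: [2.9, 11.5, 0.4]
grip_width: 0.0152
grip_force: 30.0
radius 0.07811759626344615 176.31112031477426 cur x deg 176.8 q6 -1.77
force tool [-2.2950529  11.6874215  -0.35437465]
0 [0.0, 0.0] 0.0
3 [-0.001, -0.051] -0.033
6 [-0.004, -0.102] -0.067
9 [-0.011, -0.153] -0.1
12 [-0.02, -0.203] -0.133
```

```bash
python3 -m inch '[0,-0.03,0,0,0,-0.02,-0.001,-0.05,0,0,0,-0.033,-0.001,-0.05,0,0,0,-0.033,-0.001,-0.05,0,0,0,-0.033]'|sed -n '2p;3p;4p'; python3 -m inch '[0,-0.03,0,0,0,-0.02,0,-0.03,0,0,0,-0.02,0,-0.03,0,0,0,-0.02]'|sed -n '2p;3p;4p'; python3 -m inch '[0,-0.03,0,0,0,0,0,-0.03,0,0,0,0,0,-0.03,0,0,0,0]'|sed -n '2p;3p;4p'
```

```text
position: [0.5039, -0.0152, 0.1069]
tool_rot: [0.002, 1.0, 0.002, 0.002]
ft_force: [3.6, 13.9, 0.8]
position: [0.5039, -0.0161, 0.1069]
tool_rot: [-0.012, 1.0, 0.004, 0.002]
ft_force: [5.4, 19.6, 1.4]
position: [0.5039, -0.0163, 0.1069]
tool_rot: [-0.011, 1.0, 0.006, 0.002]
ft_force: [7.8, 28.5, 2.2]
```

The cam hit its hard stop (28 N with no further motion), so the quarter turn is complete. Releasing, rising, and checking the clamp.

```bash
python3 -m inch '[0,0.03,0,0,0,0,0,0.04,0,0,0,0,0,0.04,0,0,0,0]'|sed -n '2p;4p'; python3 -m inch '[0,0,0,0,0,0,0,0,0,0,0,0,0,0,0,0,0,0,0,0,0,0,0,0]' 45 |sed -n '2p;4p'; python3 -m inch '[0,0,-0.5,0,0,0,0,0,-1,0,0,0,0,0,-1,0,0,0]' |head -2; python3 -m inch '[0.7,0.8,-1,0,0,0.01,0.7,0.8,-1,0,0,0.01,0.7,0.8,-1,0,0,0.01]' |head -2;  python3 -m inch '[0,0.8,-1,0,0,0,0,0.8,-1,0,0,0,0,0.8,-1,0,0,0]' |head -2;  python3 -m inch '[0,-0.05,0,0,0,0,0,-0.05,0,0,0,0,0,-0.05,0,0,0,0]' 
python3 - <<'E'
from h import *
c,im=snap("wrist"); cv2.imwrite("pics/w7.png",im[:400,:,::-1]); print(get_obs()["position"],plan([.5,-.17,.3],180.6)[1])
for t in ("stopper_a","cam_grip","plates"):
  for d in cut_out("wrist",t): print(t,round(d["conf"],2),[int(x) for x in d["bbox"]])
E
```

```text
position: [0.5039, -0.016, 0.1069]
ft_force: [4.2, 16.1, 1.1]
position: [0.5025, -0.02, 0.1065]
ft_force: [0.5, -0.1, 0.0]
time: 32.87
position: [0.5064, -0.0213, 0.1919]
time: 33.12
position: [0.443, 0.0428, 0.267]
time: 33.37
position: [0.4444, 0.1082, 0.3503]
time: 33.62
position: [0.4428, 0.1015, 0.3451]
tool_rot: [-0.006, 1.0, -0.0, -0.001]
ft_force: [-0.4, -0.5, -0.0]
grip_width: 0.0449
grip_force: 0.0
[0.44270112 0.10144744 0.34473007] cur x deg -179.3 q6 -1.60
stopper_a 0.74 [35, 335, 48, 362]
cam_grip 0.79 [194, 242, 225, 297]
plates 0.63 [395, 256, 494, 296]
plates 0.28 [22, 247, 238, 344]
```

View pics/w7.png

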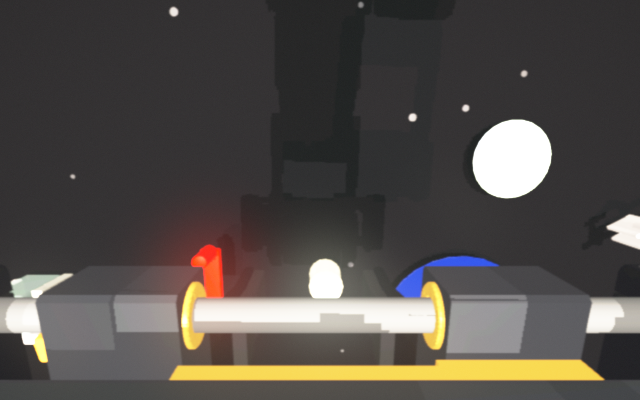

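The view shows the lever now pointing toward the robot (209,270), but the stoppers are out of frame. Moving beyond the rack to look back at it.

```bash
python3 -m inch '[-0.74,-0.85,0,0,0,0,-0.74,-0.85,0,0,0,0]'|head -1; python3 -m inch '[-0.74,-0.85,0,0,0,0,-0.74,-0.85,0,0,0,0]'|head -1; python3 -m inch '[-0.74,-0.85,0.1,0,0,0,-0.74,-0.85,0.1,0,0,0]'|head -1; python3 -m inch '[-0.74,-0.85,0.2,0,0,0,-0.74,-0.85,0.2,0,0,0,-0.74,-0.85,0.2,0,0,0,-0.74,-0.85,0.2,0,0,0,-0.74,-0.85,0.2,0,0,0]'
python3 - <<'E'
from fit import *
c,im=snap("wrist"); print(get_obs()["position"])
for n,x,y in (("1",.5819,-.0859),("2",.583,-.176),("3",.5838,-.2659)):
    for p,col in (("body",(255,255,0)),("head",(255,0,255))):
        k,_=cv2.findContours(model(c,x+.003,y,np.radians(.6),(p,)),0,2); im=np.ascontiguousarray(im)
        cv2.drawContours(im,k,-1,col,1)
cv2.imwrite("pics/w8.png",cv2.resize(im[:300,:,::-1],None,fx=1.25,fy=1.25,interpolation=cv2.INTER_CUBIC))
for t in ("stopper_a","cam_grip"):
  for d in cut_out("wrist",t): print(t,round(d["conf"],2),[int(x) for x in d["bbox"]])
E
```

```text
time: 33.98
time: 34.15
time: 34.32
time: 34.73
position: [0.6695, -0.1511, 0.3212]
tool_rot: [-0.006, 1.0, 0.001, -0.002]
ft_force: [-0.2, -0.1, -0.1]
grip_width: 0.0449
grip_force: 0.0
[ 0.669285   -0.1501776   0.32216109]
stopper_a 0.79 [274, 105, 299, 140]
stopper_a 0.66 [381, 99, 405, 136]
stopper_a 0.59 [163, 102, 200, 142]
cam_grip 0.95 [432, 7, 492, 136]
```

View pics/w8.png

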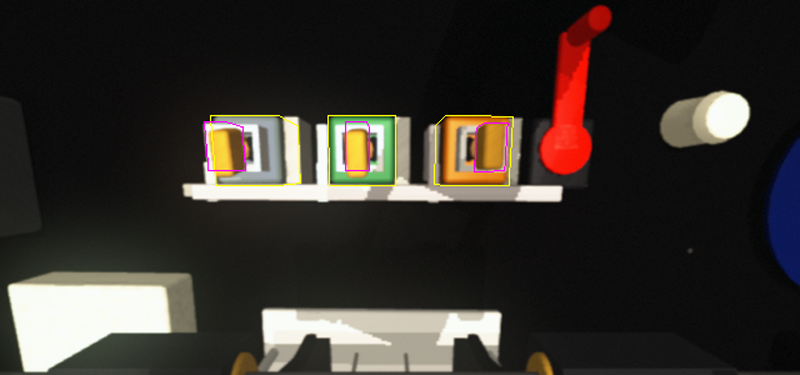

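Body outlines match all three cruets, which sit clamped against the fence, and the heads are at display cols ~225, 358 and 492. The lever is fully forward. Starting with the green (middle) stopper.

```bash
python3 -m inch '[0.5,-0.15,0.6,0,0,0,0.98,-0.3,1,0,0,0,0.98,-0.3,1,0,0,0,0.98,-0.3,1,0,0,0,0.98,-0.3,1,0,0,0]' 45 40
python3 - <<'E'
from h import *
print(plan([.587,-.176,.135],180.6))
E
```

```text
time: 35.3
position: [0.5902, -0.1745, 0.2428]
tool_rot: [-0.007, 1.0, 0.001, -0.001]
ft_force: [1.7, 0.4, 1.1]
grip_width: 0.0452
grip_force: 0.0
([[0.037, -0.021, 1.348], [0.001, -0.002, 0.002]], 'cur x deg -179.2 q6 -2.05', [0.5902, -0.1745, 0.2428])
```

```bash
python3 -m inch '[0.04,-0.02,0.4,0,0,0,0.04,-0.02,0.75,0,0,0,0.04,-0.02,0.75,0,0,0,0.04,-0.02,0.75,0,0,0]'|head -1; python3 -m inch '[0,0,0.3,0,0,0,0,0,0.6,0,0,0,0,0,0.6,0,0,0,0,0,0.6,0,0,0]'|sed -n '2p;4p';  python3 -m inch '[0,0,0,0,0,0,0,0,0,0,0,0,0,0,0,0,0,0,0,0,0,0,0,0,0,0,0,0,0,0,0,0,0,0,0,0]' 5 40
```

```text
time: 35.63
position: [0.5903, -0.1775, 0.1364]
ft_force: [-0.2, -0.6, 0.5]
time: 36.47
position: [0.5894, -0.176, 0.1357]
tool_rot: [-0.006, 1.0, 0.002, 0.001]
ft_force: [2.8, 6.9, 0.9]
grip_width: 0.0135
grip_force: 39.7
```

```bash
python3 -m inch '[0,0.042,0.002,0.057,0,0,0,0.084,0.007,0.115,0,0,0,0.084,0.007,0.115,0,0,0,0.084,0.007,0.115,0,0]'; python3 -m inch '[0,-0.042,0.0,-0.057,0,0,0,-0.084,-0.015,-0.115,0,0,0,-0.126,-0.015,-0.172,0,0,0,-0.168,-0.015,-0.23,0,0,0,-0.168,-0.015,-0.23,0,0]'
```

```text
time: 36.8
position: [0.5893, -0.1687, 0.1356]
tool_rot: [-0.008, 0.996, -0.09, 0.001]
ft_force: [-0.6, 5.5, 6.9]
grip_width: 0.0137
grip_force: 40.0
time: 37.22
position: [0.5887, -0.1835, 0.1364]
tool_rot: [-0.004, 0.995, 0.095, -0.001]
ft_force: [3.6, 8.0, -4.8]
grip_width: 0.0139
grip_force: 40.0
```

```bash
python3 -m inch '[0,0.042,0,0.057,0,0,0,0.084,0.005,0.115,0,0,0,0.126,0.01,0.172,0,0,0,0.167,0.015,0.23,0,0,0,0.167,0.015,0.23,0,0]'|sed -n '2,4p'; python3 -m inch '[0,-0.042,0,-0.057,0,0,0,-0.084,0.005,-0.115,0,0,0,-0.126,0.01,-0.172,0,0,0,-0.167,0.015,-0.23,0,0,0,-0.167,0.015,-0.23,0,0]'|sed -n '2,4p';  python3 -m inch '[0,0.042,0,0.057,0,0,0,0.084,0.005,0.115,0,0,0,0.126,0.01,0.172,0,0,0,0.167,0.015,0.23,0,0,0,0.167,0.015,0.23,0,0]'|sed -n '2,4p'; python3 -m inch '[0,-0.042,0,-0.057,0,0,0,-0.084,0.005,-0.115,0,0,0,-0.126,0.01,-0.172,0,0,0,-0.167,0.015,-0.23,0,0,0,-0.167,0.015,-0.23,0,0]'|sed -n '2,4p'
```

```text
position: [0.588, -0.1683, 0.1373]
tool_rot: [-0.011, 0.996, -0.092, -0.001]
ft_force: [0.9, -4.3, -8.9]
position: [0.5885, -0.1837, 0.1398]
tool_rot: [-0.004, 0.995, 0.096, -0.001]
ft_force: [2.5, 9.9, -4.2]
position: [0.5881, -0.1673, 0.1408]
tool_rot: [-0.01, 0.996, -0.092, -0.0]
ft_force: [-0.8, -0.5, -5.5]
position: [0.5893, -0.1847, 0.1433]
tool_rot: [-0.004, 0.995, 0.096, -0.0]
ft_force: [2.1, 7.4, 5.2]
```

```bash
python3 -m inch '[0,0.042,0,0.057,0,0,0,0.084,0.002,0.115,0,0,0,0.126,0.006,0.172,0,0,0,0.167,0.008,0.23,0,0,0,0.167,0.008,0.23,0,0]'|sed -n '2,4p'; python3 -m inch '[0,-0.042,0,-0.057,0,0,0,-0.084,0.002,-0.115,0,0,0,-0.126,0.006,-0.172,0,0,0,-0.167,0.008,-0.23,0,0,0,-0.167,0.008,-0.23,0,0]'|sed -n '2,4p';  python3 -m inch '[0,0.042,0,0.057,0,0,0,0.084,0.002,0.115,0,0,0,0.126,0.006,0.172,0,0,0,0.167,0.008,0.23,0,0,0,0.167,0.008,0.23,0,0]'|sed -n '2,4p'; python3 -m inch '[0,-0.042,0,-0.057,0,0,0,-0.084,0.002,-0.115,0,0,0,-0.126,0.006,-0.172,0,0,0,-0.167,0.008,-0.23,0,0,0,-0.167,0.008,-0.23,0,0]'|sed -n '2,5p'
```

```text
position: [0.5881, -0.1675, 0.1441]
tool_rot: [-0.01, 0.996, -0.091, -0.0]
ft_force: [-1.5, 2.2, -4.0]
position: [0.5894, -0.1852, 0.1479]
tool_rot: [-0.004, 0.995, 0.096, 0.0]
ft_force: [-0.8, 7.3, 8.6]
position: [0.5889, -0.1671, 0.1488]
tool_rot: [-0.009, 0.996, -0.091, 0.001]
ft_force: [0.0, 5.1, -1.1]
position: [0.5901, -0.1861, 0.1516]
tool_rot: [-0.004, 0.996, 0.094, 0.001]
ft_force: [0.9, 6.5, 7.6]
grip_width: 0.0135
```

```bash
python3 -m inch '[0,0.042,0,0.057,0,0,0,0.084,-0.002,0.115,0,0,0,0.126,0,0.172,0,0,0,0.167,0,0.23,0,0,0,0.167,0,0.23,0,0]'|sed -n '2,4p'; python3 -m inch '[0,-0.042,0,-0.057,0,0,0,-0.084,0,-0.115,0,0,0,-0.126,0,-0.172,0,0,0,-0.167,0,-0.23,0,0,0,-0.167,0,-0.23,0,0]'|sed -n '2,4p'; python3 -m inch '[0,0.042,0,0.057,0,0,0,0.084,0,0.115,0,0,0,0.084,0,0.115,0,0,0,0.084,0,0.115,0,0]'|sed -n '2,5p'
```

```text
position: [0.5893, -0.1683, 0.1532]
tool_rot: [-0.009, 0.996, -0.091, 0.001]
ft_force: [-1.0, 3.5, -0.1]
position: [0.5907, -0.1887, 0.1559]
tool_rot: [-0.004, 0.996, 0.091, 0.002]
ft_force: [1.3, 2.1, 5.5]
position: [0.5893, -0.1765, 0.1565]
tool_rot: [-0.008, 1.0, -0.0, 0.0]
ft_force: [-0.9, 0.1, -1.3]
grip_width: 0.0136
```

The stopper is free: only its weight (1.3 N) remains, 20 mm up. Lifting clear, then locating the plate afresh.

```bash
python3 -m inch '[0,0,-0.05,0,0,0,0,0,-0.1,0,0,0,0,0,-0.2,0,0,0,0,0,-0.2,0,0,0]'|sed -n '2p;4p'; python3 -m inch '[0,0.3,-0.5,0,0,0,0,0.8,-1,0,0,0,0,0.8,-1,0,0,0,0,0.8,-1,0,0,0]'
python3 - <<'E'
from h import *
tc,ti=snap("top","t2")
for t in ("plates","stopper_a","salt","dip_bowl"):
  for d in cut_out("top",t): 
    if d["conf"]>.3:
      b=d["bbox"]; m=((b[0]+b[2])/2,(b[1]+b[3])/2); print(t,round(d["conf"],2),[int(x) for x in b],np.round(atz(tc,m,.022),3))
E
```

```text
position: [0.5902, -0.1787, 0.1738]
ft_force: [0.9, -0.3, -1.5]
time: 42.38
position: [0.5902, -0.1116, 0.2565]
tool_rot: [-0.008, 1.0, -0.001, 0.004]
ft_force: [-0.2, -0.1, -1.4]
grip_width: 0.0137
grip_force: 40.0
plates 0.93 [139, 172, 226, 259] [0.613 0.297]
plates 0.42 [418, 202, 463, 240] [ 0.589 -0.28 ]
plates 0.37 [425, 205, 449, 237] [ 0.589 -0.272]
stopper_a 0.46 [436, 202, 450, 220] [ 0.612 -0.286]
salt 0.8 [248, 229, 271, 253] [0.551 0.121]
dip_bowl 0.48 [423, 199, 465, 233] [ 0.599 -0.289]
```

View pics/t2.png

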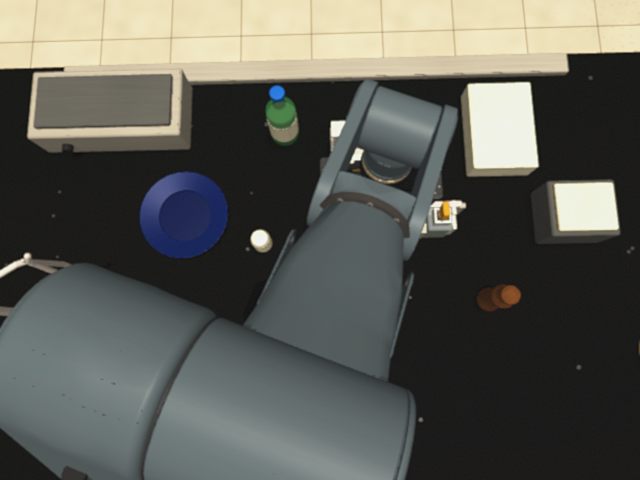

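The plates have been knocked ~27 mm outward, with the new centre at px (183,216), i.e. (0.613, 0.297). Salt is unchanged. Carrying the green stopper there.

```bash
for k in 1; do python3 -m inch '[0,0.94,0,0,0,0,0,0.94,0,0,0,0]'|head -1;python3 -m inch '[0,0.94,0,0,0,0,0,0.94,0,0,0,0]'|head -1;python3 -m inch '[0,0.94,0,0,0,0,0,0.94,0,0,0,0]'|head -1;python3 -m inch '[0,0.94,0,0,0,0,0,0.94,0,0,0,0]'|head -1;python3 -m inch '[0,0.94,0,0,0,0,0,0.94,0,0,0,0]'|head -1;python3 -m inch '[0,0.94,0,0,0,0,0,0.94,0,0,0,0,0,0.94,0,0,0,0,0,0.94,0,0,0,0]'|head -5; done
python3 -m inch '[0,0,0,0,-0.07,0,0,0,0,0,-0.14,0,0,0,0,0,-0.21,0,0,0,0,0,-0.28,0,0,0,0,0,-0.35,0,0,0,0,0,-0.42,0,0,0,0,0,-0.444,0,0,0,0,0,-0.444,0,0,0,0,0,-0.444,0]'
python3 - <<'E'
from h import *
o=get_obs(); r=R.from_quat(o["tool_rot"]); z=r.apply([0,0,1]); print("tip",o["position"]+.0545*z,"z",z,o["q"])
t=np.array([.633,.339,.025])-.0545*z; print(plan(t)[0])
E
```

```text
time: 42.8
time: 42.97
time: 43.13
time: 43.3
time: 43.47
time: 43.8
position: [0.5815, 0.3387, 0.2499]
tool_rot: [-0.008, 1.0, -0.001, -0.001]
ft_force: [-1.1, -0.6, -0.6]
grip_width: 0.0135
time: 44.55
position: [0.5807, 0.3353, 0.2498]
tool_rot: [-0.006, 0.941, 0.0, 0.34]
ft_force: [0.7, 0.4, -1.7]
grip_width: 0.0136
grip_force: 40.0
tip [0.61554575 0.33553643 0.20787132] z [ 0.63897532  0.00513413 -0.76921011] [ 0.48109067  0.47375993  1.7541447  -0.83881843  0.40213447 -0.40377076]
[[1.292, 0.049, 1.898]]
```

```bash
python3 -m inch '[0.3,0.02,0.4,0,0,0,0.6,0.02,0.85,0,0,0,0.6,0.02,0.85,0,0,0]'|sed -n '2p;4p'; python3 -m inch '[0.3,0.02,0.4,0,0,0,0.6,0.02,0.85,0,0,0,0.6,0.02,0.85,0,0,0,0.6,0.02,0.85,0,0,0]'|sed -n '2,4p'
python3 - <<'E'
from h import *
o=get_obs(); r=R.from_quat(o["tool_rot"]); z=r.apply([0,0,1]); print("tip",o["position"]+.0545*z,"z",z)
t=np.array([.633,.339,.025])-.0545*z; print(plan(t)[0])
E
```

```text
position: [0.5891, 0.3374, 0.166]
ft_force: [0.1, -0.1, -1.7]
position: [0.6061, 0.3502, 0.0981]
tool_rot: [-0.004, 0.946, -0.005, 0.325]
ft_force: [0.1, 0.0, -0.5]
tip [0.63957684 0.34981035 0.05516718] z [ 0.61478831 -0.00721088 -0.78865921]
[[0.298, -0.13, 0.248]]
```

```bash
python3 -m inch '[0,0,0,0,0,0,0,0,0,0,0,0]' | sed -n '2,3p'; python3 - <<'E'
from h import *
o=get_obs(); r=R.from_quat(o["tool_rot"]); z=r.apply([0,0,1]); print("tip",o["position"]+.0545*z,"z",z,np.round(o["q"],2))
t=np.array([.633,.339,.025])-.0545*z; print(plan(t)[0])
E
```

```text
position: [0.6059, 0.3513, 0.1024]
tool_rot: [-0.004, 0.945, -0.004, 0.327]
tip [0.63961161 0.3511114  0.05955435] z [ 0.61859411 -0.00429241 -0.78569899] [ 0.49  0.75  1.75 -1.43  0.3   0.24]
[[0.334, -0.147, 0.289]]
```

```bash
python3 -m inch '[-0.2,0,-0.3,0,0,0,-0.46,0,-0.59,0,0,0,-0.46,0,-0.59,-0.048,0,-0.061,-0.46,0,-0.59,-0.096,0,-0.122,-0.46,0,-0.59,-0.144,0,-0.183,-0.46,0,-0.59,-0.192,0,-0.245,-0.46,0,-0.59,-0.192,0,-0.245,-0.46,0,-0.59,-0.192,0,-0.245,-0.46,0,-0.59,-0.192,0,-0.245,-0.46,0,-0.59,-0.192,0,-0.245]'| sed -n '2,5p'; python3 - <<'E'
from h import *
o=get_obs(); r=R.from_quat(o["tool_rot"]); z=r.apply([0,0,1]); print("tip",o["position"]+.0545*z,"z",z,np.round(o["q"],2),"y",r.apply([0,1,0]))
t=np.array([.628,.337,.025])-.0545*z; print(plan(t)[0])
E
```

```text
position: [0.5977, 0.3528, 0.1571]
tool_rot: [-0.176, 0.935, 0.057, 0.302]
ft_force: [-0.1, 0.3, -1.1]
grip_width: 0.0136
tip [0.62738078 0.36432905 0.11284041] z [ 0.54434525  0.21229327 -0.81155395] [ 0.37  0.62  1.79 -0.    0.11 -1.57] y [-3.63185139e-01  9.31716985e-01  1.22166428e-04]
[[0.736, -0.321, 0.823]]
```

```bash
python3 -m inch '[0.1,0,0.1,0,0.07,0,0.2,-0.1,0.3,0,0.14,0,0.2,-0.1,0.3,0,0.14,0,0.2,-0.1,0.3,0,0.14,0]'| sed -n '2,5p'; python3 - <<'E'
from h import *
o=get_obs(); r=R.from_quat(o["tool_rot"]); z=r.apply([0,0,1]); print("tip",o["position"]+.0545*z,"z",z,np.round(o["q"],2))
t=np.array([.635,.340,.025])-.0545*z; print(plan(t)[0])
E
```

```text
position: [0.6032, 0.3459, 0.1278]
tool_rot: [-0.18, 0.963, 0.037, 0.199]
ft_force: [-0.1, -0.3, -1.9]
grip_width: 0.0134
tip [0.62331266 0.35369704 0.07777779] z [ 0.36954756  0.14337791 -0.91808353] [ 0.36  0.66  1.65  0.01  0.42 -1.59]
[[0.193, -0.213, 0.635]]
```

```bash
python3 -m inch '[0.1,-0.1,0.3,0,0,0,0.19,-0.21,0.6,0,0,0,0.19,-0.21,0.6,0,0,0,0.19,-0.21,0.6,0,0,0]'| sed -n '2,4p'; python3 -m inch '[0.01,0,0.03,0,0,0,0.01,0,0.03,0,0,0,0.01,0,0.03,0,0,0]'| sed -n '2p;4p';python3 -m inch '[0.01,0,0.03,0,0,0,0.01,0,0.03,0,0,0,0.01,0,0.03,0,0,0]'| sed -n '2p;4p'; python3 - <<'E'
from h import *
o=get_obs(); r=R.from_quat(o["tool_rot"]); z=r.apply([0,0,1]); print("tip",o["position"]+.0545*z,np.round(o["q"],2))
E
```

```text
position: [0.6102, 0.3313, 0.0749]
tool_rot: [-0.18, 0.963, 0.037, 0.195]
ft_force: [0.8, 0.2, -0.3]
position: [0.6127, 0.3327, 0.0747]
ft_force: [0.2, 0.4, -1.3]
position: [0.6126, 0.3323, 0.0708]
ft_force: [0.5, -0.3, -2.5]
tip [0.63247354 0.34003094 0.02061509] [ 0.33  0.76  1.66  0.05  0.32 -1.66]
```

```bash
python3 -m inch '[0.01,0,0.025,0,0,0,0.01,0,0.025,0,0,0,0.01,0,0.025,0,0,0]'| sed -n '2p;4p';python3 -m inch '[0.01,0,0.025,0,0,0,0.01,0,0.025,0,0,0,0.01,0,0.025,0,0,0]'| sed -n '2p;4p'; python3 -m inch '[0.01,0,0.025,0,0,0,0.01,0,0.025,0,0,0,0.01,0,0.025,0,0,0]'| sed -n '2p;4p'
```

```text
position: [0.6125, 0.332, 0.068]
ft_force: [-1.0, 0.2, -1.9]
position: [0.613, 0.3322, 0.0662]
ft_force: [-0.2, 0.0, -0.5]
position: [0.6131, 0.3323, 0.0657]
ft_force: [-2.8, -1.9, 9.7]
```

```bash
python3 -m inch '[0,0,-0.015,0,0,0,0,0,-0.015,0,0,0,0,0,-0.015,0,0,0]'| sed -n '2p;4p';python3 -m inch '[0,0,0,0,0,0,0,0,0,0,0,0,0,0,0,0,0,0,0,0,0,0,0,0,0,0,0,0,0,0,0,0,0,0,0,0]' 30| sed -n '2p;4,5p'; python3 -m inch '[0,0,-0.3,0,0,0,0,0,-0.7,0,0,0,0,0,-1,0,0,0,0,0,-1,0,0,0]'| sed -n '2p;4p'; python3 -m inch '[0,0,-0.5,0,0.08,0,0,0,-1,0,0.16,0,0,0,-1,0,0.24,0,0,0,-1,0,0.26,0,0,0,-1,0,0.26,0]'
python3 - <<'E'
from h import *
c,im=snap("wrist","w9"); print(plan([.588,-.0859,.25],180.6), get_obs()["q"])
for t in ("stopper_a","plates"):
  for d in cut_out("wrist",t): print(t,round(d["conf"],2),[int(x) for x in d["bbox"]])
E
```

```text
position: [0.6128, 0.3322, 0.0658]
ft_force: [-1.6, -0.3, 4.7]
position: [0.6122, 0.3319, 0.0648]
ft_force: [0.6, 0.6, 0.3]
grip_width: 0.0298
position: [0.5836, 0.3211, 0.1431]
ft_force: [-0.1, -0.4, 1.0]
time: 49.55
position: [0.5586, 0.3105, 0.2147]
tool_rot: [-0.184, 0.983, 0.0, -0.0]
ft_force: [1.1, 0.8, 0.2]
grip_width: 0.0299
grip_force: 0.0
([[1.425, -4.755, -0.47], [0.0, -0.0, 0.229]], 'cur x deg -158.8 q6 -1.61', [0.5568, 0.31, 0.2126]) [ 3.32773415e-01  5.79594474e-01  1.43148304e+00  5.36427748e-04
  1.13122608e+00 -1.60799806e+00]
stopper_a 0.59 [300, 216, 325, 275]
plates 0.77 [164, 159, 384, 364]
```

View pics/w9.png

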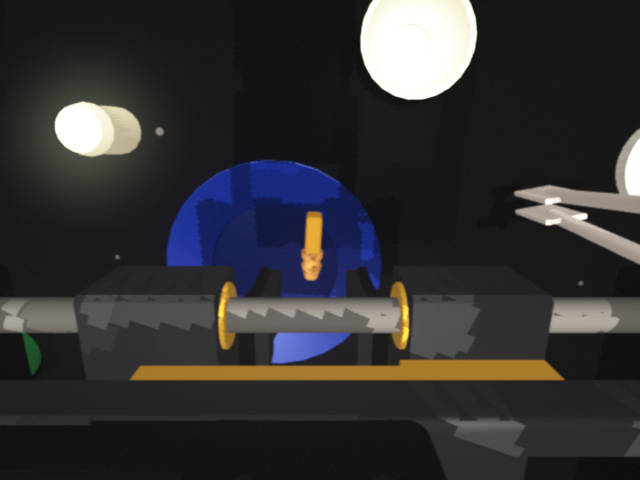

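The green stopper lies on the plate floor (312,245), inside the rim. Next the amber stopper.

```bash
for k in 1; do python3 -m inch '[0.28,-0.95,-0.3,0,0,0,0.28,-0.95,-0.3,0,0,0]' 45 40|head -1; python3 -m inch '[0.28,-0.95,-0.15,0,0,0,0.28,-0.95,-0.15,0,0,0]'|head -1; python3 -m inch '[0.28,-0.95,0,0,0,0,0.28,-0.95,0,0,0,0]'|head -1; python3 -m inch '[0.28,-0.95,0,0,0,0,0.28,-0.95,0,0,0,0]'|head -1; python3 -m inch '[0.28,-0.95,0,0,0,0.08,0.28,-0.95,0,0,0,0.16,0.28,-0.95,0,0,0,0.229,0.28,-0.95,0,0,0,0.229,0.28,-0.95,0,0,0,0.229,0.28,-0.95,0,0,0,0.229]'|sed -n '1,5p'; done
python3 - <<'E'
from h import *
print(plan([.589,-.0859,.1355],180.6))
E
```

```text
time: 49.87
time: 50.03
time: 50.2
time: 50.37
time: 50.87
position: [0.5859, -0.0841, 0.2477]
tool_rot: [-0.007, 1.0, -0.0, -0.004]
ft_force: [0.5, 0.4, -1.0]
grip_width: 0.0448
([[-0.05, -0.023, 1.403], [-0.0, -0.005, 0.002]], 'cur x deg -179.2 q6 -1.91', [0.5859, -0.0841, 0.2477])
```

```bash
python3 -m inch '[-0.05,-0.023,0.4,0,0,0,-0.05,-0.023,0.8,0,0,0,-0.05,-0.023,0.8,0,0,0,-0.05,-0.023,0.8,0,0,0]'|head -1; python3 -m inch '[0,0,0.3,0,0,0,0,0,0.6,0,0,0,0,0,0.6,0,0,0,0,0,0.6,0,0,0]'|sed -n '2p;4p';  python3 -m inch '[0,0,0,0,0,0,0,0,0,0,0,0,0,0,0,0,0,0,0,0,0,0,0,0,0,0,0,0,0,0,0,0,0,0,0,0]' 5 40; python3 -m inch '[0,0.042,0.002,0.057,0,0,0,0.084,0.007,0.115,0,0,0,0.084,0.007,0.115,0,0,0,0.084,0.007,0.115,0,0]'|sed -n '2,5p'
```

```text
time: 51.2
position: [0.5906, -0.0868, 0.1377]
ft_force: [-0.3, -0.1, 0.6]
time: 52.03
position: [0.5908, -0.0858, 0.1376]
tool_rot: [-0.004, 1.0, 0.001, -0.003]
ft_force: [-0.6, 8.1, 4.8]
grip_width: 0.0136
grip_force: 39.9
position: [0.5905, -0.0786, 0.1361]
tool_rot: [-0.006, 0.996, -0.09, -0.003]
ft_force: [1.3, 5.7, 0.5]
grip_width: 0.0135
```

```bash
python3 -m inch '[0,-0.042,0,-0.057,0,0,0,-0.084,0.005,-0.115,0,0,0,-0.126,0.01,-0.172,0,0,0,-0.169,0.012,-0.23,0,0,0,-0.169,0.012,-0.23,0,0]'|sed -n '2p;4p'; python3 -m inch '[0,0.042,0,0.057,0,0,0,0.084,0.005,0.115,0,0,0,0.126,0.01,0.172,0,0,0,0.169,0.012,0.23,0,0,0,0.169,0.012,0.23,0,0]'|sed -n '2p;4p'; python3 -m inch '[0,-0.042,0,-0.057,0,0,0,-0.084,0.005,-0.115,0,0,0,-0.126,0.01,-0.172,0,0,0,-0.169,0.012,-0.23,0,0,0,-0.169,0.012,-0.23,0,0]'|sed -n '2p;4p';  python3 -m inch '[0,0.042,0,0.057,0,0,0,0.084,0.005,0.115,0,0,0,0.126,0.01,0.172,0,0,0,0.169,0.012,0.23,0,0,0,0.169,0.012,0.23,0,0]'|sed -n '2p;4,5p'
```

```text
position: [0.5903, -0.0943, 0.1376]
ft_force: [2.1, 10.4, 0.1]
position: [0.5896, -0.0787, 0.139]
ft_force: [-1.4, 2.5, 2.0]
position: [0.5899, -0.0944, 0.1402]
ft_force: [2.2, 12.4, -3.1]
position: [0.5891, -0.0786, 0.1401]
ft_force: [-0.6, 3.1, -3.7]
grip_width: 0.0133
```

```bash
python3 -m inch '[0,-0.042,0,-0.057,0,0,0,-0.084,0.005,-0.115,0,0,0,-0.126,0.01,-0.172,0,0,0,-0.169,0.01,-0.23,0,0,0,-0.169,0.01,-0.23,0,0]'|sed -n '2p;4p'; python3 -m inch '[0,0.042,0,0.057,0,0,0,0.084,0.005,0.115,0,0,0,0.126,0.01,0.172,0,0,0,0.169,0.01,0.23,0,0,0,0.169,0.01,0.23,0,0]'|sed -n '2p;4p'; python3 -m inch '[0,-0.042,0,-0.057,0,0,0,-0.084,0.005,-0.115,0,0,0,-0.126,0.01,-0.172,0,0,0,-0.169,0.01,-0.23,0,0,0,-0.169,0.01,-0.23,0,0]'|sed -n '2p;4p';  python3 -m inch '[0,0.042,0,0.057,0,0,0,0.084,0.005,0.115,0,0,0,0.126,0.01,0.172,0,0,0,0.169,0.01,0.23,0,0,0,0.169,0.01,0.23,0,0]'|sed -n '2p;4,5p'
```

```text
position: [0.5896, -0.0955, 0.1437]
ft_force: [0.3, 9.5, 0.9]
position: [0.5891, -0.0777, 0.1439]
ft_force: [0.2, 6.8, -5.7]
position: [0.5892, -0.0955, 0.1473]
ft_force: [-1.4, 9.8, 3.8]
position: [0.5892, -0.0778, 0.1478]
ft_force: [-1.6, 7.2, 1.9]
grip_width: 0.0136
```

```bash
python3 -m inch '[0,-0.042,0,-0.057,0,0,0,-0.084,0.004,-0.115,0,0,0,-0.126,0.008,-0.172,0,0,0,-0.169,0.008,-0.23,0,0,0,-0.169,0.008,-0.23,0,0]'|sed -n '2p;4p'; python3 -m inch '[0,0.042,0,0.057,0,0,0,0.084,0.004,0.115,0,0,0,0.126,0.006,0.172,0,0,0,0.169,0.006,0.23,0,0,0,0.169,0.006,0.23,0,0]'|sed -n '2p;4p'; python3 -m inch '[0,-0.042,0,-0.057,0,0,0,-0.084,0.002,-0.115,0,0,0,-0.126,0.002,-0.172,0,0,0,-0.169,0.002,-0.23,0,0,0,-0.169,0.002,-0.23,0,0]'|sed -n '2p;4p';  python3 -m inch '[0,0.042,0,0.057,0,0,0,0.084,0,0.115,0,0,0,0.126,0,0.172,0,0,0,0.169,0,0.23,0,0,0,0.169,0,0.23,0,0]'|sed -n '2p;4,5p'; python3 -m inch '[0,-0.042,0,-0.057,0,0,0,-0.084,0,-0.115,0,0,0,-0.084,0,-0.115,0,0,0,-0.084,0,-0.115,0,0]'|sed -n '2,5p'
```

```text
position: [0.5905, -0.0961, 0.1519]
ft_force: [-1.3, 8.8, 8.6]
position: [0.5902, -0.0779, 0.1528]
ft_force: [-0.9, 7.5, 0.7]
position: [0.592, -0.0974, 0.1561]
ft_force: [1.4, 5.7, 4.6]
position: [0.5909, -0.0787, 0.1579]
ft_force: [-0.9, 0.1, -0.5]
grip_width: 0.0139
position: [0.5918, -0.0906, 0.1592]
tool_rot: [-0.003, 1.0, -0.003, -0.002]
ft_force: [0.8, -0.5, 1.4]
grip_width: 0.0136
```

```bash
python3 -m inch '[0,0,-0.05,0,0,0,0,0,-0.1,0,0,0,0,0,-0.2,0,0,0,0,0,-0.2,0,0,0]'|sed -n '2p;4p'; python3 -m inch '[0,0,-0.5,0,0,0,0,0,-1,0,0,0,0,0,-1,0,0,0,0,0,-1,0,0,0]'|sed -n '2p;4,5p'
python3 - <<'E'
from h import *
tc,ti=snap("top","t3")
for t in ("plates","stopper_a"):
  for d in cut_out("top",t): 
    if d["conf"]>.3:
      b=d["bbox"]; m=((b[0]+b[2])/2,(b[1]+b[3])/2); print(t,round(d["conf"],2),[int(x) for x in b],np.round(atz(tc,m,.022),3))
print(plan([.605,.29,.22],180.6+20.5))
E
```

```text
position: [0.5915, -0.0869, 0.1761]
ft_force: [0.1, -0.3, -0.9]
position: [0.593, -0.0872, 0.2576]
ft_force: [-0.5, 0.0, -2.9]
grip_width: 0.0135
plates 0.77 [139, 174, 229, 257] [0.613 0.294]
stopper_a 0.49 [434, 201, 448, 218] [ 0.615 -0.282]
stopper_a 0.46 [166, 217, 181, 243] [0.579 0.316]
([[-0.241, 4.705, 0.409], [0.001, -0.006, -0.228]], 'cur x deg -179.4 q6 -1.91', [0.5901, -0.0865, 0.2532])
```

```bash
for k in 1; do python3 -m inch '[-0.05,0.94,0.05,0,0,0,-0.05,0.94,0.05,0,0,0]'|head -1;python3 -m inch '[-0.05,0.94,0.05,0,0,0,-0.05,0.94,0.05,0,0,0]'|head -1;python3 -m inch '[-0.05,0.94,0.05,0,0,0,-0.05,0.94,0.05,0,0,0]'|head -1;python3 -m inch '[-0.05,0.94,0.05,0,0,0,-0.05,0.94,0.05,0,0,0]'|head -1;python3 -m inch '[-0.05,0.94,0.05,0,0,-0.08,-0.05,0.94,0.05,0,0,-0.16,-0.05,0.94,0.05,0,0,-0.228,-0.05,0.94,0.05,0,0,-0.228,-0.05,0.94,0.05,0,0,-0.228]'|head -2; done
python3 -m inch '[0,0,0,0,-0.07,0,0,0,0,0,-0.14,0,0,0,0,0,-0.21,0,0,0,0,0,-0.26,0,0,0,0,0,-0.26,0,0,0,0,0,-0.26,0,0,0,0,0,-0.26,0]'|sed -n '1,5p'
python3 - <<'E'
from h import *
o=get_obs(); r=R.from_quat(o["tool_rot"]); z=r.apply([0,0,1]); print("tip",o["position"]+.0555*z,"z",z,np.round(o["q"],2))
t=np.array([.645,.293,.03])-.0555*z; print(plan(t)[0])
E
```

```text
time: 58.68
time: 58.85
time: 59.02
time: 59.18
time: 59.6
position: [0.6061, 0.2889, 0.2316]
time: 60.18
position: [0.6086, 0.2882, 0.2341]
tool_rot: [-0.178, 0.964, 0.037, 0.196]
ft_force: [-0.3, 0.6, -0.9]
grip_width: 0.0136
tip [0.62884213 0.29597097 0.18305952] z [ 0.36489155  0.14055601 -0.92037936] [ 0.26  0.49  1.62  0.07  0.63 -1.73]
[[0.587, -0.108, 1.829]]
```

```bash
python3 -m inch '[0.15,-0.05,0.4,0,0,0,0.3,-0.05,0.9,0,0,0,0.3,-0.05,0.9,0,0,0]'|sed -n '2p;4p'; python3 -m inch '[0.15,-0.05,0.4,0,0,0,0.29,-0.05,0.8,0,0,0,0.29,-0.05,0.9,0,0,0,0.29,-0.05,0.9,0,0,0]'|sed -n '2,4p'
python3 -m inch '[0.01,0,0.04,0,0,0,0.01,0,0.04,0,0,0,0.01,0,0.04,0,0,0]'| sed -n '2p;4p'; python3 -m inch '[0.01,0,0.03,0,0,0,0.01,0,0.03,0,0,0,0.01,0,0.03,0,0,0]'| sed -n '2p;4p'; python3 - <<'E'
from h import *
o=get_obs(); r=R.from_quat(o["tool_rot"]); z=r.apply([0,0,1]); print("tip",o["position"]+.0555*z,np.round(o["q"],2))
E
```

```text
position: [0.6111, 0.2857, 0.1476]
ft_force: [-2.2, -1.6, -3.8]
position: [0.6223, 0.2862, 0.0813]
tool_rot: [-0.179, 0.964, 0.037, 0.195]
ft_force: [0.1, 0.0, -0.6]
position: [0.6241, 0.2869, 0.0822]
ft_force: [0.8, -0.5, -1.6]
position: [0.6229, 0.2866, 0.0777]
ft_force: [-0.6, 1.1, -1.1]
tip [0.64321428 0.2944704  0.02666766] [ 0.25  0.74  1.69  0.15  0.31 -1.83]
```

```bash
python3 -m inch '[0.02,0,0.05,0,0,0,0.02,0,0.05,0,0,0,0.02,0,0.05,0,0,0]'| sed -n '2p;4p'; python3 -m inch '[0.01,0,0.03,0,0,0,0.01,0,0.03,0,0,0,0.01,0,0.03,0,0,0]'| sed -n '2p;4p'; python3 -m inch '[0.01,0,0.02,0,0,0,0.01,0,0.02,0,0,0,0.01,0,0.02,0,0,0]'| sed -n '2p;4p'; python3 -m inch '[0.005,0,0.015,0,0,0,0.005,0,0.015,0,0,0,0.005,0,0.015,0,0,0]'| sed -n '2p;4p'
```

```text
position: [0.6226, 0.2864, 0.0721]
ft_force: [-0.7, 0.1, -1.5]
position: [0.6229, 0.2865, 0.0697]
ft_force: [-0.0, 0.4, -1.7]
position: [0.6232, 0.2866, 0.0685]
ft_force: [0.1, 1.2, -0.0]
position: [0.6234, 0.2867, 0.0682]
ft_force: [-2.4, -1.9, 5.7]
```

Contact. Releasing and retreating, then on to the clear stopper.

```bash
python3 -m inch '[0,0,-0.01,0,0,0,0,0,-0.01,0,0,0]'| sed -n '4p';python3 -m inch '[0,0,0,0,0,0,0,0,0,0,0,0,0,0,0,0,0,0,0,0,0,0,0,0,0,0,0,0,0,0,0,0,0,0,0,0]' 26| sed -n '2p;4,5p'; python3 -m inch '[0,0,-0.3,0,0,0,0,0,-0.7,0,0,0,0,0,-1,0,0,0,0,0,-1,0,0,0]'| sed -n '2p;4p'; python3 -m inch '[0,0,-0.5,0,0.08,0,0,0,-1,0,0.16,0,0,0,-1,0,0.24,0,0,0,-1,0,0.26,0,0,0,-1,0,0.26,0]' 45 40 |sed -n '1,2p'
python3 - <<'E'
from h import *
c,im=snap("wrist","w10"); print(plan([.590,-.2645,.25],180.6), get_obs()["q"][5])
for t in ("stopper_a","plates"):
  for d in cut_out("wrist",t): 
    if d["conf"]>.3: print(t,round(d["conf"],2),[int(x) for x in d["bbox"]],np.round(atz(c,((d["bbox"][0]+d["bbox"][2])/2,(d["bbox"][1]+d["bbox"][3])/2),.025),3))
E
```

```text
ft_force: [-0.9, 0.8, 2.5]
position: [0.6227, 0.2864, 0.0675]
ft_force: [-0.0, 0.4, 0.3]
grip_width: 0.0257
position: [0.5941, 0.2754, 0.1456]
ft_force: [-0.6, 0.1, 0.7]
time: 63.68
position: [0.5691, 0.265, 0.2173]
([[2.119, -6.272, -0.436], [0.0, -0.001, 0.228]], 'cur x deg -158.9 q6 -1.68', [0.5672, 0.2646, 0.2152]) -1.6814482610639578
stopper_a 0.69 [351, 221, 376, 284] [0.586 0.32 ]
stopper_a 0.56 [306, 211, 327, 277] [0.594 0.277]
stopper_a 0.31 [217, 167, 429, 366] [0.612 0.29 ]
plates 0.96 [214, 165, 430, 365] [0.611 0.289]
```

Two stoppers lie on the plate, about 43 mm apart. Now the clear one.

```bash
for k in 1; do python3 -m inch '[0.3,-0.9,-0.3,0,0,0,0.3,-0.9,-0.3,0,0,0]'|head -1; python3 -m inch '[0.3,-0.9,-0.15,0,0,0,0.3,-0.9,-0.15,0,0,0]'|head -1; python3 -m inch '[0.3,-0.9,0,0,0,0,0.3,-0.9,0,0,0,0]'|head -1; python3 -m inch '[0.3,-0.9,0,0,0,0,0.3,-0.9,0,0,0,0]'|head -1; python3 -m inch '[0.3,-0.9,0,0,0,0,0.3,-0.9,0,0,0,0]'|head -1; python3 -m inch '[0.3,-0.9,0,0,0,0,0.3,-0.9,0,0,0,0]'|head -1; python3 -m inch '[0.3,-0.87,0,0,0,0.08,0.3,-0.87,0,0,0,0.16,0.3,-0.87,0,0,0,0.228,0.3,-0.87,0,0,0,0.228,0.3,-0.87,0,0,0,0.228,0.3,-0.87,0,0,0,0.228]'|sed -n '1,5p'; done
python3 - <<'E'
from fit import *
o=get_obs(); print(plan([.591,-.2645,.1365],180.6), o["q"][5])
c=get_calibration("top"); im=camera("top")
for d in cut_out("top","stopper_a"):
    b=d["bbox"]; print(round(d["conf"],2),[int(x) for x in b],np.round(atz(c,((b[0]+b[2])/2,(b[1]+b[3])/2),.13),3))
E
```

```text
time: 64.0
time: 64.17
time: 64.33
time: 64.5
time: 64.67
time: 64.83
time: 65.33
position: [0.5875, -0.2629, 0.2505]
tool_rot: [-0.007, 1.0, 0.0, -0.004]
ft_force: [-0.9, 0.7, 0.3]
grip_width: 0.0449
([[-0.055, -0.021, 1.425], [0.0, -0.005, 0.002]], 'cur x deg -179.2 q6 -2.17', [0.5875, -0.2629, 0.2505]) -2.1746523961276525
0.77 [183, 211, 196, 237] [0.568 0.249]
0.56 [168, 217, 177, 245] [0.554 0.284]
0.24 [311, 203, 429, 239] [ 0.567 -0.114]
```

```bash
python3 -m inch '[-0.05,-0.02,0.4,0,0,0,-0.05,-0.02,0.8,0,0,0,-0.05,-0.02,0.8,0,0,0,-0.05,-0.02,0.8,0,0,0]'|head -1; python3 -m inch '[0,0,0.3,0,0,0,0,0,0.63,0,0,0,0,0,0.63,0,0,0,0,0,0.63,0,0,0]'|sed -n '2p;4p';  python3 -m inch '[0,0,0,0,0,0,0,0,0,0,0,0,0,0,0,0,0,0,0,0,0,0,0,0,0,0,0,0,0,0,0,0,0,0,0,0]' 5 40; python3 -m inch '[0,0.042,0.002,0.057,0,0,0,0.084,0.007,0.115,0,0,0,0.084,0.007,0.115,0,0,0,0.084,0.007,0.115,0,0]'|sed -n '2,5p'
```

```text
time: 65.77
position: [0.592, -0.266, 0.1382]
ft_force: [0.0, -0.0, 0.2]
time: 66.6
position: [0.5921, -0.2653, 0.1381]
tool_rot: [-0.005, 1.0, 0.0, -0.003]
ft_force: [0.9, 4.0, 4.1]
grip_width: 0.0137
grip_force: 40.0
position: [0.5928, -0.258, 0.1378]
tool_rot: [-0.006, 0.996, -0.09, -0.002]
ft_force: [0.7, 5.3, 6.6]
grip_width: 0.014
```

```bash
python3 -m inch '[0,-0.042,0,-0.057,0,0,0,-0.084,0.005,-0.115,0,0,0,-0.126,0.01,-0.172,0,0,0,-0.169,0.012,-0.23,0,0,0,-0.169,0.012,-0.23,0,0]'|sed -n '2p;4p'; python3 -m inch '[0,0.042,0,0.057,0,0,0,0.084,0.005,0.115,0,0,0,0.126,0.01,0.172,0,0,0,0.169,0.012,0.23,0,0,0,0.169,0.012,0.23,0,0]'|sed -n '2p;4p'; python3 -m inch '[0,-0.042,0,-0.057,0,0,0,-0.084,0.005,-0.115,0,0,0,-0.126,0.01,-0.172,0,0,0,-0.169,0.012,-0.23,0,0,0,-0.169,0.012,-0.23,0,0]'|sed -n '2p;4p';  python3 -m inch '[0,0.042,0,0.057,0,0,0,0.084,0.005,0.115,0,0,0,0.126,0.01,0.172,0,0,0,0.169,0.012,0.23,0,0,0,0.169,0.012,0.23,0,0]'|sed -n '2p;4,5p'
```

```text
position: [0.5926, -0.2736, 0.1377]
ft_force: [4.2, 8.7, 2.0]
position: [0.592, -0.2577, 0.1385]
ft_force: [2.2, 1.5, -6.0]
position: [0.5912, -0.2738, 0.1387]
ft_force: [2.9, 6.1, -8.9]
position: [0.5907, -0.258, 0.142]
ft_force: [-0.9, 1.3, 0.1]
grip_width: 0.014
```

```bash
python3 -m inch '[0,-0.042,0,-0.057,0,0,0,-0.084,0.005,-0.115,0,0,0,-0.126,0.01,-0.172,0,0,0,-0.169,0.012,-0.23,0,0,0,-0.169,0.012,-0.23,0,0]'|sed -n '2p;4p'; python3 -m inch '[0,0.042,0,0.057,0,0,0,0.084,0.005,0.115,0,0,0,0.126,0.01,0.172,0,0,0,0.169,0.01,0.23,0,0,0,0.169,0.01,0.23,0,0]'|sed -n '2p;4p'; python3 -m inch '[0,-0.042,0,-0.057,0,0,0,-0.084,0.005,-0.115,0,0,0,-0.126,0.01,-0.172,0,0,0,-0.169,0.01,-0.23,0,0,0,-0.169,0.01,-0.23,0,0]'|sed -n '2p;4p';  python3 -m inch '[0,0.042,0,0.057,0,0,0,0.084,0.005,0.115,0,0,0,0.126,0.01,0.172,0,0,0,0.169,0.01,0.23,0,0,0,0.169,0.01,0.23,0,0]'|sed -n '2p;4,5p'
```

```text
position: [0.5919, -0.275, 0.1445]
ft_force: [2.8, 4.5, 5.2]
position: [0.5904, -0.2565, 0.1444]
ft_force: [-0.8, 2.9, -3.6]
position: [0.5907, -0.2749, 0.1474]
ft_force: [-1.7, 5.9, 4.8]
position: [0.5911, -0.2566, 0.149]
ft_force: [-2.1, 4.0, 1.1]
grip_width: 0.014
```

```bash
python3 -m inch '[0,-0.042,0,-0.057,0,0,0,-0.084,0.004,-0.115,0,0,0,-0.126,0.008,-0.172,0,0,0,-0.169,0.008,-0.23,0,0,0,-0.169,0.008,-0.23,0,0]'|sed -n '2p;4p'; python3 -m inch '[0,0.042,0,0.057,0,0,0,0.084,0.004,0.115,0,0,0,0.126,0.006,0.172,0,0,0,0.169,0.006,0.23,0,0,0,0.169,0.006,0.23,0,0]'|sed -n '2p;4p'; python3 -m inch '[0,-0.042,0,-0.057,0,0,0,-0.084,0.002,-0.115,0,0,0,-0.126,0.002,-0.172,0,0,0,-0.169,0.002,-0.23,0,0,0,-0.169,0.002,-0.23,0,0]'|sed -n '2p;4p';  python3 -m inch '[0,0.042,0,0.057,0,0,0,0.084,0,0.115,0,0,0,0.126,0,0.172,0,0,0,0.169,0,0.23,0,0,0,0.169,0,0.23,0,0]'|sed -n '2p;4,5p'; python3 -m inch '[0,-0.042,0,-0.057,0,0,0,-0.084,0,-0.115,0,0,0,-0.084,0,-0.115,0,0,0,-0.084,0,-0.115,0,0]'|sed -n '2,5p'
```

```text
position: [0.5921, -0.2756, 0.1525]
ft_force: [0.0, 5.5, 2.7]
position: [0.5919, -0.2563, 0.1533]
ft_force: [-0.8, 4.7, 1.5]
position: [0.5932, -0.2769, 0.1565]
ft_force: [2.1, 3.9, 3.2]
position: [0.592, -0.2568, 0.1582]
ft_force: [0.1, -0.7, -1.3]
grip_width: 0.0137
position: [0.5933, -0.2702, 0.1602]
tool_rot: [-0.004, 1.0, -0.003, -0.001]
ft_force: [1.0, -1.6, 2.6]
grip_width: 0.0136
```

```bash
python3 -m inch '[0,0,-0.05,0,0,0,0,0,-0.1,0,0,0,0,0,-0.2,0,0,0,0,0,-0.2,0,0,0]'|sed -n '2p;4p'; python3 -m inch '[0,0,-0.5,0,0,0,0,0,-1,0,0,0,0,0,-1,0,0,0,0,0,-1,0,0,0]'|sed -n '2p;4,5p'
python3 - <<'E'
from h import *
tc,ti=snap("top","t4")
for t in ("plates","stopper_a"):
  for d in cut_out("top",t): 
    if d["conf"]>.3:
      b=d["bbox"]; m=((b[0]+b[2])/2,(b[1]+b[3])/2); print(t,round(d["conf"],2),[int(x) for x in b],np.round(atz(tc,m,.022),3))
print(plan([.630,.245,.23],180.6+20.5))
E
```

```text
position: [0.5927, -0.2658, 0.1764]
ft_force: [0.9, -0.3, -1.0]
position: [0.5942, -0.2665, 0.2584]
ft_force: [0.1, 0.3, -1.5]
grip_width: 0.0141
plates 0.77 [138, 174, 226, 257] [0.612 0.298]
stopper_a 0.66 [185, 211, 199, 236] [0.593 0.274]
stopper_a 0.56 [166, 215, 179, 243] [0.581 0.319]
([[-0.551, 6.369, 0.288], [0.001, -0.006, -0.228]], 'cur x deg -179.4 q6 -2.17', [0.5916, -0.265, 0.2534])
```

```bash
for k in 1; do python3 -m inch '[-0.08,0.91,0.04,0,0,0,-0.08,0.91,0.04,0,0,0]'|head -1;python3 -m inch '[-0.08,0.91,0.04,0,0,0,-0.08,0.91,0.04,0,0,0]'|head -1;python3 -m inch '[-0.08,0.91,0.04,0,0,0,-0.08,0.91,0.04,0,0,0]'|head -1;python3 -m inch '[-0.08,0.91,0.04,0,0,0,-0.08,0.91,0.04,0,0,0]'|head -1;python3 -m inch '[-0.08,0.91,0.04,0,0,0,-0.08,0.91,0.04,0,0,0]'|head -1;python3 -m inch '[-0.08,0.91,0.04,0,0,0,-0.08,0.91,0.04,0,0,0]'|head -1;python3 -m inch '[-0.08,0.91,0.04,0,0,-0.08,-0.08,0.91,0.04,0,0,-0.16,-0.08,0.91,0.04,0,0,-0.228,-0.08,0.91,0.04,0,0,-0.228,-0.08,0.91,0.04,0,0,-0.228]'|head -2; done
python3 -m inch '[0,0,0,0,-0.07,0,0,0,0,0,-0.14,0,0,0,0,0,-0.21,0,0,0,0,0,-0.26,0,0,0,0,0,-0.26,0,0,0,0,0,-0.26,0,0,0,0,0,-0.26,0]'|sed -n '1,5p'
python3 - <<'E'
from h import *
o=get_obs(); r=R.from_quat(o["tool_rot"]); z=r.apply([0,0,1]); print("tip",o["position"]+.0565*z,"z",z,np.round(o["q"],2))
t=np.array([.650,.252,.03])-.0565*z; print(plan(t)[0])
E
```

```text
time: 73.25
time: 73.42
time: 73.58
time: 73.75
time: 73.92
time: 74.08
time: 74.5
position: [0.6308, 0.2439, 0.2292]
time: 75.08
position: [0.6333, 0.2431, 0.2317]
tool_rot: [-0.178, 0.964, 0.037, 0.196]
ft_force: [0.6, 1.2, -0.6]
grip_width: 0.0137
tip [0.65389808 0.25103634 0.1797101 ] z [ 0.36487879  0.14049455 -0.9203938 ] [ 0.17  0.49  1.62  0.13  0.64 -1.86]
[[0.77, 0.027, 1.706]]
```

```bash
python3 -m inch '[0.2,0,0.4,0,0,0,0.4,-0.02,0.85,0,0,0,0.4,-0.02,0.85,0,0,0]'|sed -n '2p;4p'; python3 -m inch '[0.2,-0.02,0.4,0,0,0,0.37,-0.02,0.75,0,0,0,0.37,-0.02,0.84,0,0,0,0.37,-0.02,0.84,0,0,0]'|sed -n '2,4p'
python3 -m inch '[0.01,0,0.04,0,0,0,0.01,0,0.04,0,0,0,0.01,0,0.04,0,0,0]'| sed -n '2p;4p'; python3 -m inch '[0.01,0,0.03,0,0,0,0.01,0,0.03,0,0,0,0.01,0,0.03,0,0,0]'| sed -n '2p;4p'; python3 - <<'E'
from h import *
o=get_obs(); r=R.from_quat(o["tool_rot"]); z=r.apply([0,0,1]); print("tip",o["position"]+.0565*z,np.round(o["q"],2))
E
```

```text
position: [0.6259, 0.2402, 0.1472]
ft_force: [-1.7, 0.4, -3.1]
position: [0.6302, 0.2398, 0.0816]
tool_rot: [-0.179, 0.964, 0.037, 0.195]
ft_force: [-0.6, -0.1, -0.5]
position: [0.6318, 0.2403, 0.082]
ft_force: [0.2, 0.1, -0.0]
position: [0.6304, 0.24, 0.0777]
ft_force: [-0.3, 0.2, -1.6]
tip [0.65108701 0.24800687 0.0257086 ] [ 0.16  0.73  1.72  0.27  0.31 -2.02]
```

```bash
python3 -m inch '[0.02,0,0.05,0,0,0,0.02,0,0.05,0,0,0,0.02,0,0.05,0,0,0]'| sed -n '2p;4p'; python3 -m inch '[0.01,0,0.025,0,0,0,0.01,0,0.025,0,0,0,0.01,0,0.025,0,0,0]'| sed -n '2p;4p'; python3 -m inch '[0.005,0,0.015,0,0,0,0.005,0,0.015,0,0,0,0.005,0,0.015,0,0,0]'| sed -n '2p;4p'
```

```text
position: [0.63, 0.2399, 0.0722]
ft_force: [-0.0, -0.6, -1.4]
position: [0.6302, 0.2399, 0.0702]
ft_force: [0.1, -0.9, -1.1]
position: [0.6306, 0.24, 0.0694]
ft_force: [-0.0, 0.1, 0.7]
```

```bash
python3 -m inch '[0,0,0,0,0,0,0,0,0,0,0,0,0,0,0,0,0,0,0,0,0,0,0,0,0,0,0,0,0,0,0,0,0,0,0,0]' 26| sed -n '2p;4,5p'; python3 -m inch '[0,0,-0.3,0,0,0,0,0,-0.7,0,0,0,0,0,-1,0,0,0,0,0,-1,0,0,0]'| sed -n '2p;4p'; python3 -m inch '[0,0,-0.5,0,0.08,0,0,0,-1,0,0.16,0,0,0,-1,0,0.24,0,0,0,-1,0,0.26,0,0,0,-1,0,0.26,0]' 45|sed -n '1,2p'; python3 -m inch '[0.5,0,-1,0,0,0,1,0,-1,0,0,0,1,0,-1,0,0,0,1,0,-1,0,0,0]'|sed -n '1,2p'
python3 - <<'E'
from h import *
c,im=snap("wrist","w11"); tc,ti=snap("scene"); pc,pi=snap("top")
for t in ("stopper_a","plates"):
  for cam,cc in (("wrist",c),("top",pc)):
   for d in cut_out(cam,t): 
    if d["conf"]>.3: print(cam,t,round(d["conf"],2),[int(x) for x in d["bbox"]],np.round(atz(cc,((d["bbox"][0]+d["bbox"][2])/2,(d["bbox"][1]+d["bbox"][3])/2),.025),3))
a=cv2.resize(ti[150:400,130:530,::-1],(800,500),interpolation=cv2.INTER_CUBIC); cv2.imwrite("pics/final.png",a)
E
```

```text
position: [0.6305, 0.24, 0.0693]
ft_force: [0.1, -0.7, 0.4]
grip_width: 0.0257
position: [0.6019, 0.2288, 0.1471]
ft_force: [-0.3, -0.5, 0.0]
time: 78.17
position: [0.5768, 0.2184, 0.2188]
time: 78.5
position: [0.4941, 0.1881, 0.2984]
wrist stopper_a 0.6 [316, 279, 345, 296] [0.582 0.244]
wrist stopper_a 0.55 [349, 280, 361, 297] [0.573 0.271]
wrist plates 0.94 [274, 250, 423, 365] [0.599 0.273]
top plates 0.97 [188, 174, 220, 250] [0.619 0.247]
top plates 0.5 [422, 205, 452, 237] [ 0.588 -0.272]
```

View pics/final.png

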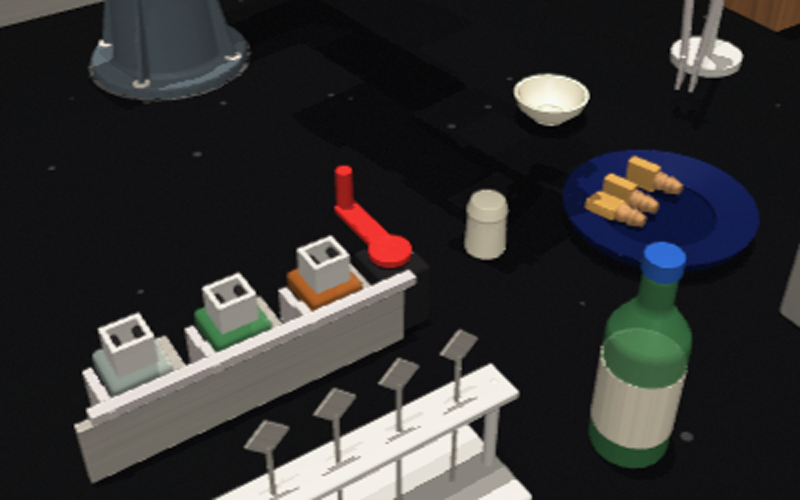

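The final view shows all three cruets upright, open and clamped. The lever is at the front, the three stoppers are on the plate at (650,175), (630,193) and (615,208), and the bystanders in view are untouched.

```bash
python3 -c "
from rig import *
print(hand_in())"
```

```text
the job is handed in; nothing more can be done
None
```

The job is handed in at about 79 s of robot time: all three cruets are clamped upright in the rack with the lever fully closed, their stoppers were rocked out and lie on the upper navy plate, and the salt, pepper mill and dip bowl were left alone.

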